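Nest the pipette rests in their cradle

TASK

Put the two aluminium angle pieces away in the white V-shaped cradle: first the shorter piece, then the longer one nested inside it, each long leg lying along the cradle's longer wall and each piece centred end to end over the cradle. After laying each piece in, press it down firmly so that it lies flat in the V, the shorter one before the longer one is added. Leave the beaker, jar, pipette and mixer where they are.

Things in the scene. Friction and masses are not known exactly. Their poses are not given: they have to be found in the camera images.
- short_angle: Aluminium angle (L) section, the shorter one: 44 mm long, legs 50 and 36 mm outside, 6 mm thick, about 55 g. Origin: on the outer corner line, mid-length. y along its length; the long leg fills x -50 to 0, z 0 to 6 mm; the short leg x -6 to 0, up to z 36 mm. At the start z is up, the long leg flat and towards the robot. Both ends overhang its block: it can be gripped by the end faces, down past the corner.
- long_angle: Aluminium angle (L) section, the longer one: 62 mm long, legs 50 and 36 mm outside, 6 mm thick, about 78 g. Origin: on the outer corner line, mid-length. y along its length; the long leg fills x -50 to 0, z 0 to 6 mm; the short leg x -6 to 0, up to z 36 mm. At the start z is up, the long leg flat and towards the robot. Both ends overhang its block: it can be gripped by the end faces, down past the corner.
- short_angle_edge (a point): Outer edge of the shorter angle's long leg (x -50 mm, y 0, z 0 in its frame). With the piece home it lies 35 mm from its corner towards the cradle's -x and 35 mm above it: from its start the piece is turned 45 degrees about its own +y axis (z axis tipping away from the robot).
- long_angle_edge (a point): Outer edge of the longer angle's long leg (x -50 mm, y 0, z 0 in its frame). With the piece home it lies 35 mm from its corner towards the cradle's -x and 35 mm above it: from its start the piece is turned 45 degrees about its own +y axis (z axis tipping away from the robot).
- cradle: White fixed V cradle: two 6 mm walls at 45 degrees meet in a level V line along its y, 60 mm above the bench, on a 22 x 30 mm pillar and a 95 x 46 x 6 mm foot. The V is 30 mm long along y, open at both ends (fingers at a piece's ends pass beside it). Its longer wall (40 mm up the slope) rises to -x, towards the robot, the shorter (26 mm) to +x. Origin: centre of its underside; z up.
- cradle_seat (a point): Middle of the V's bottom line, 60 mm above the cradle's origin: the shorter angle's origin comes here; the longer angle's origin comes 8.5 mm straight above it (6 mm thickness times root 2).
- block_a: White fixed block: flat-topped pillar, top 56 x 26 mm (its x, y), 40 mm above the bench, on a 75 x 46 x 6 mm foot. Origin: centre of its underside; z up. At the start the shorter angle stands on it, long leg flat on top, both ends overhanging its sides.
- block_b: White fixed block: flat-topped pillar, top 56 x 26 mm (its x, y), 40 mm above the bench, on a 75 x 46 x 6 mm foot. Origin: centre of its underside; z up. At the start the longer angle stands on it, long leg flat on top, both ends overhanging its sides.
- beaker: Bystander: glass beaker, 68 mm across, 85 mm tall, beyond the work. Origin: centre of its underside.
- jar: Bystander: small amber jar with a black lid, 44 mm across, 50 mm tall. Origin: centre of its underside.
- pipette: Bystander: hand pipette lying flat along its y, about 220 mm long, 35 mm wide, 24 mm high. Origin: about mid-length, on the bench.
- mixer: Bystander: white box-shaped mixer 100 x 100 x 120 mm with a grey disc on top (136 mm in all), at the left. Origin: centre of its underside.
Things that resemble listed ones, but are neither listed nor needed, are in the scene too. Leave any pink or turquoise look-alike of the long_angle alone. Leave any black look-alike of the cradle alone.

How it is judged:
On the way, in this order (a step that is already met when the one before it is completed fails the run):
1. the shorter piece lies home in the cradle and is pressed down with at least 3 N, the longer piece still well away from it (x of short_angle in the frame of cradle between -0.003 and 0.003 m and y of short_angle in the frame of cradle between -0.007 and 0.007 m and z of short_angle in the frame of cradle between 0.057 and 0.063 m and x of short_angle_edge in the frame of cradle between -0.0389 and -0.0319 m and z of short_angle_edge in the frame of cradle between 0.0919 and 0.0989 m and angle between the y axis of short_angle and the y axis of cradle, either way round below 0.07 rad and contact force between short_angle and cradle above 3 N and distance between long_angle and short_angle above 0.06 m), for 0.1 s.
2. the longer piece lies home in the shorter one and is pressed down with at least 3 N (x of long_angle in the frame of cradle between -0.003 and 0.003 m and y of long_angle in the frame of cradle between -0.007 and 0.007 m and z of long_angle in the frame of cradle between 0.0655 and 0.0715 m and x of long_angle_edge in the frame of cradle between -0.0389 and -0.0319 m and z of long_angle_edge in the frame of cradle between 0.1003 and 0.1073 m and angle between the y axis of long_angle and the y axis of cradle, either way round below 0.07 rad and contact force between long_angle and short_angle above 3 N), for 0.1 s.
At the end, for the whole second after the job is handed in: Both pieces at rest in the cradle, the shorter below, the longer nested flat in it, long legs up the longer wall: corners within 3 mm and long-leg edges within 3.5 mm of flush (across the V and in height), each within 7 mm of centred along the V and parallel to it within 4 degrees (x of short_angle in the frame of cradle between -0.003 and 0.003 m and y of short_angle in the frame of cradle between -0.007 and 0.007 m and z of short_angle in the frame of cradle between 0.057 and 0.063 m and x of short_angle_edge in the frame of cradle between -0.0389 and -0.0319 m and z of short_angle_edge in the frame of cradle between 0.0919 and 0.0989 m and angle between the y axis of each of short_angle, long_angle and the y axis of cradle, either way round below 0.07 rad and x of long_angle in the frame of cradle between -0.003 and 0.003 m and y of long_angle in the frame of cradle between -0.007 and 0.007 m and z of long_angle in the frame of cradle between 0.0655 and 0.0715 m and x of long_angle_edge in the frame of cradle between -0.0389 and -0.0319 m and z of long_angle_edge in the frame of cradle between 0.1003 and 0.1073 m and linear speed of each of short_angle, long_angle below 0.01 m/s and angular speed of each of short_angle, long_angle below 0.1 rad/s); the robot touches nothing.
It fails at once if the beaker is moved more than 3 cm (distance of beaker from where it was at the start of the episode above 0.03 m).
It fails at once if the jar is moved more than 3 cm (distance of jar from where it was at the start of the episode above 0.03 m).
It fails at once if the pipette is moved more than 3 cm (distance of pipette from where it was at the start of the episode above 0.03 m).
It fails at once if the mixer is moved more than 3 cm (distance of mixer from where it was at the start of the episode above 0.03 m).
It also fails if it takes over 64 s, if anything falls off the work surface, if the arm or the gripper's body presses on something with over 40 N, if the wrist force passes 120 N, or if a joint passes its speed limit or range.

ROBOT

A 7-joint arm with a two-finger parallel gripper is mounted at the origin on the work surface. World frame = base frame: x ahead of the robot, y to its left, z up, the work surface at z = 0. Lengths are in m, angles in rad, forces in N, time in s.
With the tool pointing down it reaches from about 0.425 to 0.925 m from the base axis. Payload 6.8 kg.
Tool frame: the origin (TCP) lies at the very end of the fingers, on their centre line; the grasp point (between the pads) lies 19 mm behind it; z points along the fingers, x is the direction in which the jaws open and shut, and the axes are right-handed (so a half turn about z gives the same grasp; the last joint's range is limited). The gripper opens to 85 mm and grips with 20 to 120 N. Pads are 22 mm wide; open, the fingers measure 114 mm over their backs; the gripper's body (76 mm by 85 mm) begins 54 mm behind the grasp point. The pads swing forward as they close: fully open they stand 13 mm farther back than shut.
Start: joints at [-1.368, 0.477, 0.022, 1.555, -0.011, 1.109, -0.083], TCP at [0.206, 0.643, 0.199] pointing down, gripper open.
Joint ranges: [-2.96, 2.96], [-0.34, 2.1], [-1.41, 1.46], [0.24, 2.44], [-1.37, 4.51], [0.17, 1.92], [-2.96, 2.96]. Speed limits (rad/s): [2.39, 2.39, 3.14, 3.14, 3.14, 3.14, 3.14].

INTERFACE

Orientations are given as a rotation vector (axis times angle).
In Python, from bench import r, grab_frame gives the robot as it stands. The module is installed in compiled form; this text tells all that it offers.
- The arm moves only by the tool send_rows, never from a script. Its argument "series" is a list of rows, each a list of 2 entries, a list of its own where there are three numbers: the shift along the tool's x, y, z in m, then the turn, a rotation vector about the tool's x, y, z in units of 5 degrees (1.0 is 5 degrees). A call has 1 to 20 rows; each row shifts and turns the commanded pose from where the row before left it, along the tool's axes as they then stand; what a row does not reach is not made up. A row lasts 1/8 s, in which the tool goes at most 62.5 mm and 10.7 degrees, less where a joint would pass 70% of its speed; a pose out of reach is approached as far as the arm can. A call is refused whole if a number of a shift passes 0.0625 or a number of a turn 1, either way. A call with a gripper value outside its range is refused whole. "fingers" is the closure in counts, from 0 (fully open) to 255 (shut), set as the call begins (left out, the last holds). The fingers move at their own pace and stop on an object; "grip_force" is the grip in N (left out, the last holds). Time passes only in rows, so rows that do not move let the fingers close. It gives the time, the measured TCP pose, the force and the opening at its end, in the units of the state.
- r.get_obs(): the state, without advancing time (a new reading comes with each control period).
- grab_frame(name): name is "side" or "top" or "wrist"; returns a dict with "frame" (480x640x3 uint8, red, green, blue), "fx", "fy", "cx", "cy" (pixels), "dist_coeffs" ([k1, k2, p1, p2, k3] as OpenCV has them; the pictures are not rectified), "origin" and "rotation" of the camera in the world; the wrist camera has in their place "T_tool_cam" (4x4, takes a point from camera to tool coordinates, whose origin is the TCP and whose axes are the tool frame's). Camera axes: x right, y down, z forward; pixel columns grow to the right and rows downward; lengths in m; the calibration is good to about 2 mm. A picture is of the moment at which its call begins: read the wrist's pose just before it. There is no depth.
- r.hand_in(): hands the job in, once; it reports no verdict.
The state is a dict: "clock": time; "joints": joint angles; "qvel": joint speeds; "tau": joint torques, N m; "tcp_pos": TCP position; "orientation": TCP orientation; "contact_force": force on the tool from outside, world axes, zero at the start; "moment": the same for the moment, N m; "grip_width": finger opening in m.
Only numpy, scipy, OpenCV 4.12 (cv2) and the standard library are available. Lean on these libraries where they do the work, as an engineer would, in place of code of your own. Each camera call takes 0.05 s, during which the arm holds its last target.

## Working session

There is one attempt and no reset: what is moved stays moved. The work goes in short steps, Python scripts to look and compute and a tool call to move; the robot and the scene stay as the last step left them, time stands still between calls to the robot, and variables do not carry over. Pictures are saved under pics/ and viewed, and the job is handed in when it is done.

Besides the shell and the picture viewer there is one more tool, called after "Request:" by a JSON object that holds its "method" and its "body". send_rows: Moves the arm, as the interface text tells. Its arguments: {"type":"object","properties":{"series":{"type":"array"},"fingers":{"type":"number"},"grip_force":{"type":"number"}},"required":["series"]}

```bash
mkdir -p pics; cat > h.py <<'E'
import numpy as np, cv2
from bench import r, grab_frame
from scipy.spatial.transform import Rotation as R
def save(n,f): cv2.imwrite(f'pics/{n}.png', f[...,::-1])
def cam(n):
    o=r.get_obs(); d=grab_frame(n)
    K=np.array([[d['fx'],0,d['cx']],[0,d['fy'],d['cy']],[0,0,1.]])
    if n=='wrist':
        T=np.eye(4);T[:3,:3]=R.from_rotvec(o['orientation']).as_matrix();T[:3,3]=o['tcp_pos'];T=T@np.array(d['T_tool_cam'])
        O,Rm=T[:3,3],T[:3,:3]
    else: O,Rm=np.array(d['origin']),np.array(d['rotation'])
    return dict(f=d['frame'],K=K,D=np.array(d['dist_coeffs'],float),O=O,R=Rm)
E
python3 - <<'E'
from h import *
import pickle
for n in ['side','top','wrist']:
    c=cam(n); save(n+'0',c['f']); pickle.dump(c,open(n+'0.pkl','wb')); print(n,c['O'],c['R'].tolist(),c['K'].tolist(),c['D'])
print(r.get_obs())
E
```

```text
side [0.27526399 0.68048121 0.83813444] [-0.6873323130958208, 2.709390804490664, -1.039049792398784] [[504.0353743794002, 0.0, 317.0530383771673], [0.0, 504.0353743794002, 233.02791389486418], [0.0, 0.0, 1.0]] [0.04143988 0.         0.         0.         0.        ]
top [0.35548449 0.0773065  1.19137092] [-2.083056202661549, 2.1475336444727198, -0.19045176967257027] [[478.24998115692296, 0.0, 316.0203786018039], [0.0, 478.24998115692296, 236.64942308701288], [0.0, 0.0, 1.0]] [0.02521961 0.         0.         0.         0.        ]
wrist [0.14124936 0.66317664 0.3733821 ] [[0.30621092614057865, 0.9175201785743119, 0.2537549814704907], [0.9519622635148455, -0.29466970370976486, -0.08329234394161998], [-0.001648501082401799, 0.2670701923175994, -0.9636756688946853]] [[341.3786739113794, 0.0, 319.1312284781969], [0.0, 341.3786739113794, 236.77173392239138], [0.0, 0.0, 1.0]] [-0.0158232  0.         0.         0.         0.       ]
{'clock': 0.15, 'joints': array([-1.36815204,  0.47765413,  0.02234182,  1.55620723, -0.01151991,
        1.10929889, -0.08311516]), 'qvel': array([-0.0001487 , -0.0050482 , -0.00027004, -0.0026683 ,  0.00052627,
       -0.00090857, -0.00076223]), 'tau': array([ 3.56700795e-03, -5.96917927e+01,  1.61076162e+00, -2.81492329e+01,
        1.26956287e-02,  6.54847492e-03, -2.23161948e-05]), 'tcp_pos': array([0.20623947, 0.64219499, 0.19792678]), 'orientation': array([ 2.53770844e+00,  1.85037828e+00, -1.74807447e-03]), 'contact_force': array([-0.34450731,  0.20533118,  0.4935464 ]), 'moment': array([ 0.00926377,  0.01443524, -0.02642009]), 'grip_width': 0.08530202162133292}
```

```bash
sed -i "s/np.array(d\['rotation'\])$/R.from_rotvec(d['rotation']).as_matrix()/" h.py; cat >> h.py <<'E'
import pickle
def load(n):
    c=pickle.load(open(n+'.pkl','rb'))
    if c['R'].shape==(3,): c['R']=R.from_rotvec(c['R']).as_matrix()
    return c
def ray(c,uv):
    p=cv2.undistortPoints(np.array([[uv]],float),c['K'],c['D'])[0,0]
    return c['R']@np.array([p[0],p[1],1])
def onz(c,uv,z):
    d=ray(c,uv); return c['O']+d*(z-c['O'][2])/d[2]
def proj(c,P):
    P=np.atleast_2d(P); Rc=c['R'].T
    return cv2.projectPoints(P,cv2.Rodrigues(Rc)[0],-Rc@c['O'],c['K'],c['D'])[0][:,0]
def crop(n,c,u0,u1,v0,v1,s): cv2.imwrite(f'pics/{n}.png',cv2.resize(c['f'][v0:v1,u0:u1,::-1],None,fx=s,fy=s,interpolation=cv2.INTER_CUBIC))
E
```

```text
(no output)
```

View pics/top0.png

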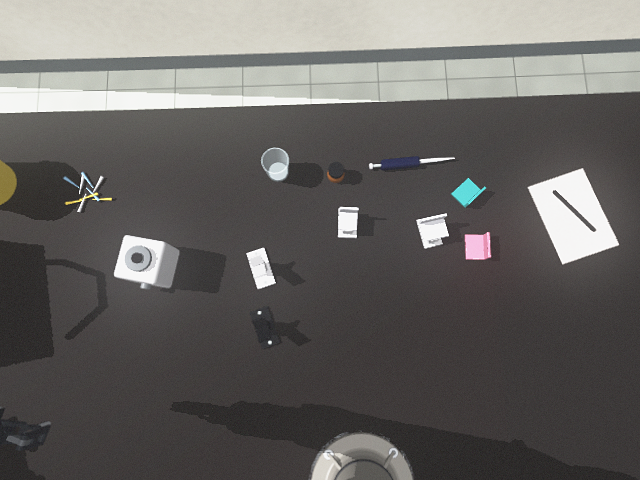

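View pics/side0.png

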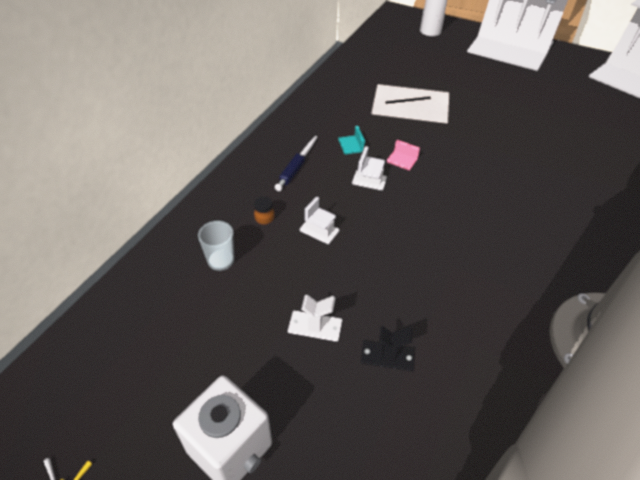

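View pics/wrist0.png

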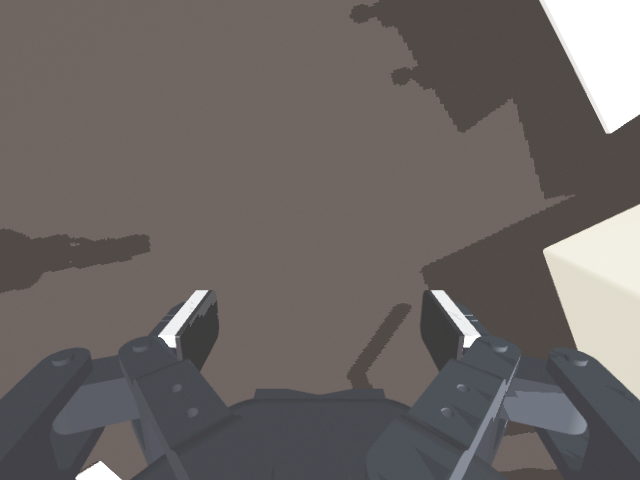

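```bash
python3 - <<'E'
from h import *
c=load('top0'); print(c['R'])
crop('t1',c,325,465,195,260,5.7)
crop('t2',c,230,300,235,305,8)
c=load('side0')
crop('s1',c,280,400,130,260,4.5)
crop('s2',c,270,360,280,350,8)
c=load('top0')
for n,uv,z in [('cr',(261,268),.06),('A',(347,222),.04),('B',(433,231),.04),('jar',(336,172),.05),('beak',(276,160),.08),('mix',(140,258),.13)]: print(n,onz(c,uv,z))
E
```

```text
[[-0.02905581 -0.98127201  0.19042322]
 [-0.99946876  0.03133424  0.00896443]
 [-0.01476331 -0.1900616  -0.98166116]]
cr [0.50307987 0.2208925  0.06      ]
A [0.61314724 0.0104382  0.04      ]
B [ 0.58376274 -0.19853114  0.04      ]
jar [0.73943092 0.0331568  0.05      ]
beak [0.76493211 0.1796873  0.08      ]
mix [0.52516531 0.48360783 0.13      ]
```

View pics/t1.png

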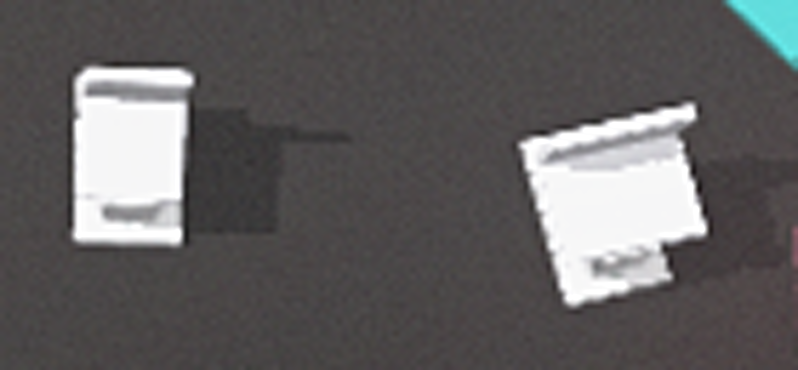

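View pics/t2.png

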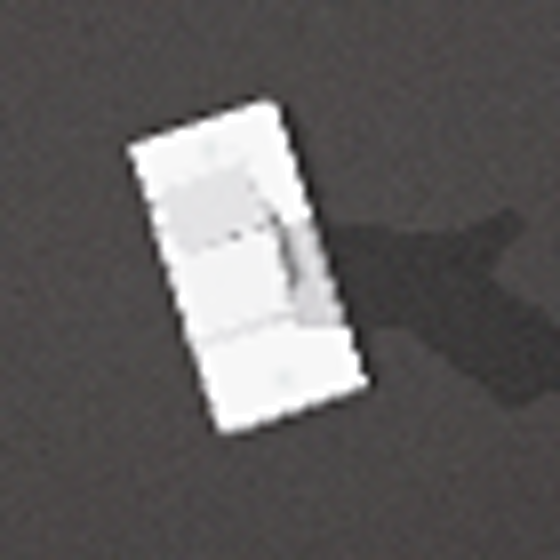

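View pics/s1.png

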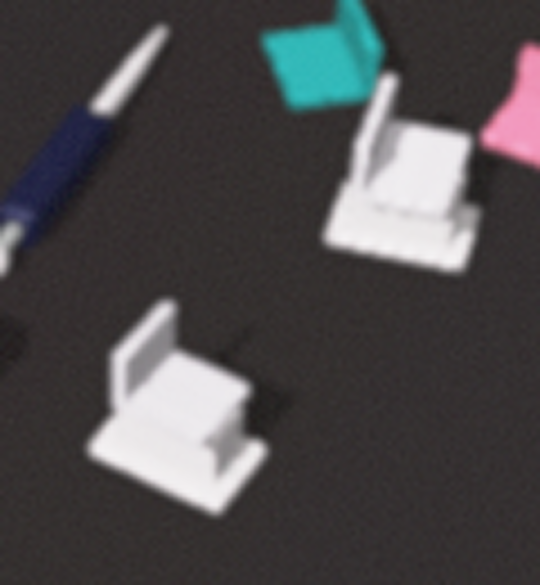

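View pics/s2.png

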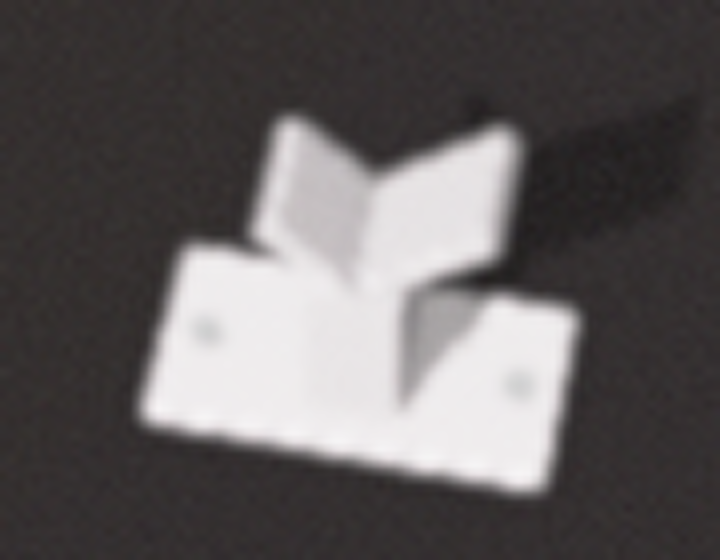

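```bash
cat >> h.py <<'E'
from scipy.linalg import logm, expm
def cur():
    o=r.get_obs();T=np.eye(4);T[:3,:3]=R.from_rotvec(o['orientation']).as_matrix();T[:3,3]=o['tcp_pos'];return T
def tgt(p,yaw,tilt=0):
    """tool pose: yaw=piece yaw (rad); tilt>0: fingers point away from robot (deg)"""
    b=R.from_euler('z',yaw).as_matrix()@R.from_euler('y',-np.radians(tilt)).as_matrix()
    # tool x -> piece +y, tool z -> down, tool y = z cross x
    X=np.array([0,1.,0]);Z=np.array([0,0,-1.]);Y=np.cross(Z,X)
    T=np.eye(4);T[:3,:3]=b@np.c_[X,Y,Z];T[:3,3]=p;return T
def rows(A,B,v=.045,w=9.,n=None):
    rel=np.linalg.inv(A)@B
    rv=R.from_matrix(rel[:3,:3]).as_rotvec()
    m=n or int(max(1,np.ceil(np.linalg.norm(rel[:3,3])/v),np.ceil(np.degrees(np.linalg.norm(rv))/w)))
    while True:
        L=np.real(logm(rel))/m; d=expm(L)
        q=np.degrees(R.from_matrix(d[:3,:3]).as_rotvec())/5
        if n or (abs(q)<=1).all() : break
        m+=1
    s=np.round(d[:3,3],4);q=np.round(q,3)
    dd=np.eye(4);dd[:3,3]=s;dd[:3,:3]=R.from_rotvec(np.radians(q*5)).as_matrix()
    C=A.copy()
    for i in range(m): C=C@dd
    print(m,'x',[s.tolist(),q.tolist()],'end',C[:3,3].round(4),'err',np.round((C[:3,3]-B[:3,3])*1000,1))
    return C
E
python3 - <<'E'
from h import *
A=cur();print(A)
B=tgt([.53,.03,.28],0);print(B)
M=A.copy();M[2,3]=.28
rows(A,M)
rows(M,B)
E
```

```text
[[ 3.05768795e-01  9.52105726e-01 -3.61397387e-04  2.06239466e-01]
 [ 9.52104709e-01 -3.05768997e-01 -1.39378307e-03  6.42194989e-01]
 [-1.43753296e-03  8.20872168e-05 -9.99998963e-01  1.97926775e-01]
 [ 0.00000000e+00  0.00000000e+00  0.00000000e+00  1.00000000e+00]]
[[ 0.    1.    0.    0.53]
 [ 1.    0.    0.    0.03]
 [ 0.    0.   -1.    0.28]
 [ 0.    0.    0.    1.  ]]
2 x [[-0.0001, 0.0, -0.041], [0.0, 0.0, -0.0]] end [0.2062 0.6421 0.2799] err [-0.  -0.1 -0.1]
16 x [[-0.0346, 0.0264, 0.0], [-0.0, 0.001, -0.223]] end [0.5308 0.0293 0.2804] err [ 0.8 -0.7  0.4]
```

Request:
{"method": "send_rows", "body": {"series": [[[0,0,-0.041],[0,0,0]],[[0,0,-0.041],[0,0,0]],[[-0.0346,0.0264,0],[0,0,-0.223]],[[-0.0346,0.0264,0],[0,0,-0.223]],[[-0.0346,0.0264,0],[0,0,-0.223]],[[-0.0346,0.0264,0],[0,0,-0.223]],[[-0.0346,0.0264,0],[0,0,-0.223]],[[-0.0346,0.0264,0],[0,0,-0.223]],[[-0.0346,0.0264,0],[0,0,-0.223]],[[-0.0346,0.0264,0],[0,0,-0.223]],[[-0.0346,0.0264,0],[0,0,-0.223]],[[-0.0346,0.0264,0],[0,0,-0.223]],[[-0.0346,0.0264,0],[0,0,-0.223]],[[-0.0346,0.0264,0],[0,0,-0.223]],[[-0.0346,0.0264,0],[0,0,-0.223]],[[-0.0346,0.0264,0],[0,0,-0.223]],[[-0.0346,0.0264,0],[0,0,-0.223]],[[-0.0346,0.0264,0],[0,0,-0.223]]], "fingers": 0, "grip_force": 60}}

```text
clock: 2.4
tcp_pos: [0.5314, 0.0286, 0.2806]
orientation: [-2.22, -2.223, -0.0]
contact_force: [0.1, 0.6, 0.7]
grip_width: 0.0857
```

```bash
python3 - <<'E'
from h import *
import time
c=cam('wrist'); pickle.dump(c,open('w1.pkl','wb')); save('w1',c['f'])
o=r.get_obs();print(o['clock'],o['tcp_pos'],o['joints'],abs(o['qvel']).max(),o['grip_width'])
E
```

```text
2.45 [0.53402711 0.02266088 0.28090674] [-0.58881984  0.17444813  0.49520687  1.81543485 -0.08596386  1.17146537
  1.50011224] 0.17875521797218652 0.08551689235876593
```

View pics/w1.png

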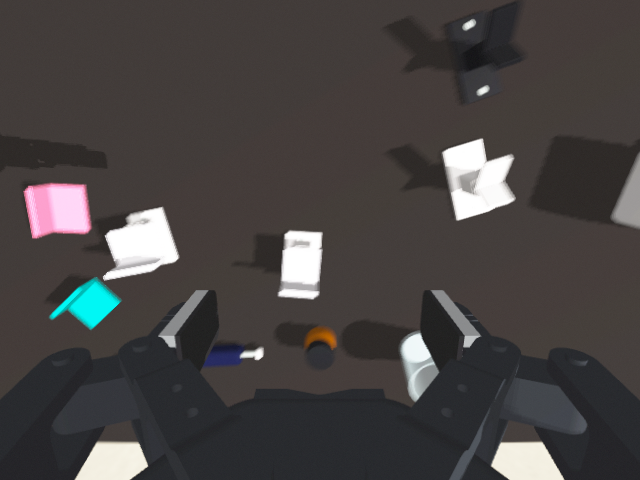

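```bash
python3 - <<'E'
from h import *
c=load('w1')
crop('wA',c,265,340,220,310,6.5)
crop('wB',c,95,195,195,290,6)
crop('wC',c,430,530,130,230,6)
E
```

```text
(no output)
```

View pics/wA.png

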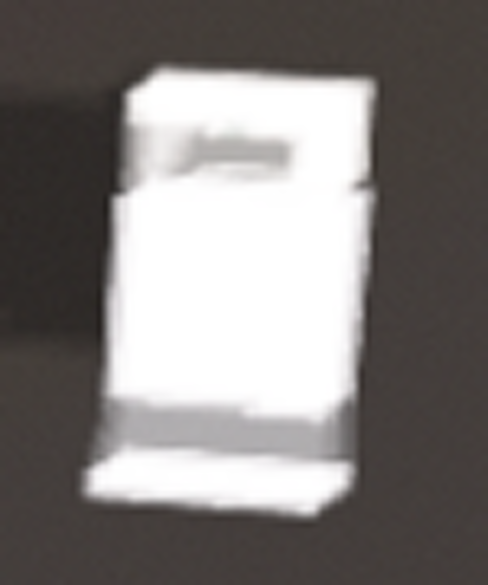

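View pics/wB.png

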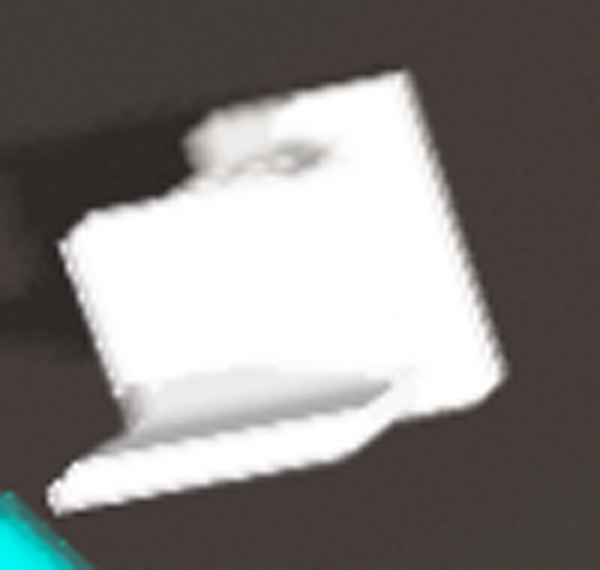

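View pics/wC.png

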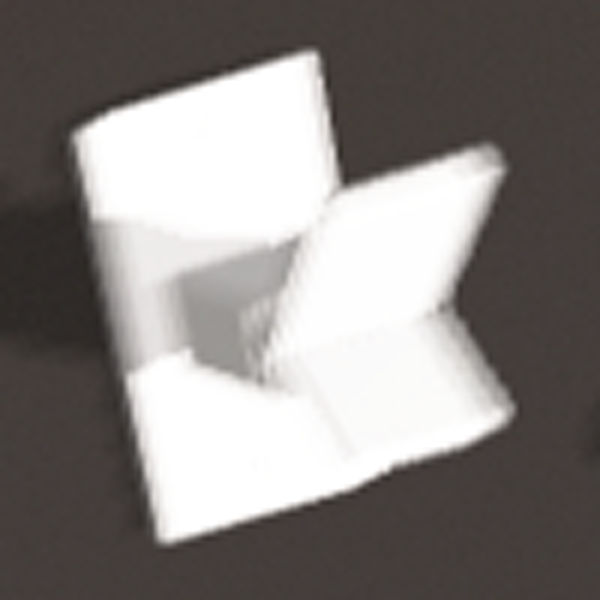

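```bash
cat > fit.py <<'E'
from h import *
from scipy.optimize import minimize
def box(x0,x1,y0,y1,z0,z1): return np.array([[x,y,z] for x in(x0,x1) for y in(y0,y1) for z in(z0,z1)],float)/1000
def prism(pts,y0,y1): return np.array([[x,y,z] for x,z in pts for y in(y0,y1)],float)/1000
s=2**.5/2
cradle=[box(-47.5,47.5,-23,23,0,6),box(-11,11,-15,15,0,55),
 prism([(0,60),(-40*s,60+40*s),(-46*s,60+34*s),(0,60-12*s)],-15,15),
 prism([(0,60),(26*s,60+26*s),(32*s,60+20*s),(0,60-12*s)],-15,15)]
block=[box(-37.5,37.5,-23,23,0,6),box(-28,28,-13,13,0,40)]
def ang(L): return [box(-50,0,-L/2,L/2,0,6),box(-6,0,-L/2,L/2,0,36)]
def xf(parts,x,y,yaw,z=0,tilt=0):
    M=R.from_euler('z',yaw).as_matrix()@R.from_euler('y',tilt).as_matrix()
    return [p@M.T+np.array([x,y,z]) for p in parts]
SS=4
def render(c,parts,win):
    u0,u1,v0,v1=win; im=np.zeros(((v1-v0)*SS,(u1-u0)*SS),np.uint8)
    for p in parts:
        q=(proj(c,p)-[u0-.5,v0-.5])*SS-.5
        hull=cv2.convexHull(q.astype(np.float32))
        cv2.fillConvexPoly(im,np.round(hull*256).astype(np.int32),255,shift=8)
    return cv2.resize(im,(u1-u0,v1-v0),interpolation=cv2.INTER_AREA)/255.
def obs(c,win,lo,hi):
    u0,u1,v0,v1=win; g=c['f'][v0:v1,u0:u1].astype(float).min(2); return np.clip((g-lo)/(hi-lo),0,1)
def fit(views,build,x0,step,excl=None):
    O=[obs(c,w,lo,hi) for c,w,lo,hi in views]
    def cost(x): return sum(((render(c,build(x),w)-o)**2).sum() for (c,w,_,_),o in zip(views,O))
    S=np.array(step)
    best=None
    x=np.array(x0,float)
    for k in range(3):
        sim=np.vstack([x]+[x+S*(np.arange(len(x))==i)*(1 if k%2==0 else -1) for i in range(len(x))])
        m=minimize(cost,x,method='Nelder-Mead',options=dict(initial_simplex=sim,xatol=1e-5,fatol=1e-3,maxiter=800)); x=m.x
        S=S/2
    return x,m.fun
def overlay(n,c,parts,win,s=6):
    u0,u1,v0,v1=win; im=cv2.resize(c['f'][v0:v1,u0:u1,::-1],None,fx=s,fy=s,interpolation=cv2.INTER_CUBIC).copy()
    for p in parts:
        q=((proj(c,p)-[u0-.5,v0-.5])*s-.5)
        for i in range(8):
            for j in range(i):
                if bin(i^j).count('1')==1 and len(p)==8: cv2.line(im,tuple(int(t) for t in q[i]),tuple(int(t) for t in q[j]),(0,0,255),1)
    cv2.imwrite(f'pics/{n}.png',im)
E
cat > f1.py <<'E'
from fit import *
w,t,sd=load('w1'),load('top0'),load('side0')
def ab(L): return lambda x: xf(block,x[0],x[1],x[2])+xf(ang(L),x[3],x[4],x[5],.04)
cr=lambda x: xf(cradle,*x)
V={'C':(cr,[.503,.221,.31],[.005,.005,.05],{'w':(430,530,130,230),'t':(230,300,235,305),'s':(278,352,285,350)}),
 'A':(ab(44),[.613,.010,0,.638,.01,0],[.005,.005,.05]*2,{'w':(265,340,220,310),'t':(330,365,200,245),'s':(292,345,190,248)}),
 'B':(ab(62),[.584,-.198,.23,.608,-.192,.23],[.005,.005,.05]*2,{'w':(98,195,195,290),'t':(410,455,205,255),'s':(345,388,140,195)})}
for k,(b,x0,st,ws) in V.items():
    vs={'w':(w,ws['w'],110,200),'t':(t,ws['t'],100,190),'s':(sd,ws['s'],80,170)}
    for sel in ['w','t','s','wts']:
        x,f=fit([vs[q] for q in sel],b,x0,st); print(k,sel,np.round(x,4),round(f,2))
    overlay('ov'+k+'w',w,b(x),ws['w'],6); overlay('ov'+k+'s',sd,b(x),ws['s'],8)
E
python3 f1.py
```

```text
C w [0.5104 0.2264 0.2647] 189.88
C t [0.5114 0.2298 0.2943] 10.28
C s [0.5085 0.2276 0.3007] 26.44
C wts [0.51   0.2275 0.2886] 327.8
A w [ 0.6188  0.0073 -0.0289  0.6443  0.003  -0.0205] 103.16
A t [ 0.62    0.0088 -0.0384  0.6427  0.0078 -0.0436] 23.69
A s [ 0.6169  0.0072 -0.0476  0.6412  0.0048 -0.041 ] 22.44
A wts [ 0.6187  0.0076 -0.0401  0.6437  0.0026 -0.0465] 248.04
B w [ 0.5894 -0.1999  0.2142  0.6164 -0.2003  0.1936] 80.37
B t [ 0.5899 -0.1967  0.213   0.6136 -0.1932  0.213 ] 18.88
B s [ 0.5868 -0.1981  0.1954  0.6122 -0.1977  0.1669] 15.8
B wts [ 0.589  -0.1992  0.2123  0.6159 -0.1997  0.2001] 264.87
```

```bash
python3 - <<'E'
from h import *
A=cur(); 
c=cam('wrist'); pickle.dump(c,open('w1.pkl','wb')); save('w1b',c['f'])
o=r.get_obs();print(o['clock'],o['tcp_pos'],abs(o['qvel']).max())
E
python3 f1.py
python3 - <<'E'
from h import *
rows(cur(),tgt([.575,.005,.19],-.04))
E
```

```text
2.5 [0.53254535 0.02476421 0.28067899] 0.08361533456767868
C w [0.5089 0.2294 0.3078] 163.79
C t [0.5114 0.2298 0.2943] 10.28
C s [0.5085 0.2276 0.3007] 26.44
C wts [0.509  0.229  0.2992] 259.67
A w [ 0.6178  0.0078 -0.0455  0.6406  0.006  -0.0813] 49.49
A t [ 0.62    0.0088 -0.0384  0.6427  0.0078 -0.0436] 23.69
A s [ 0.6169  0.0072 -0.0476  0.6412  0.0048 -0.041 ] 22.44
A wts [ 0.6181  0.0082 -0.0378  0.6408  0.0059 -0.0825] 142.33
B w [ 0.587  -0.1988  0.197   0.6113 -0.1946  0.1978] 35.51
B t [ 0.5899 -0.1967  0.213   0.6136 -0.1932  0.213 ] 18.88
B s [ 0.5868 -0.1981  0.1954  0.6122 -0.1977  0.1669] 15.8
B wts [ 0.5873 -0.1985  0.1998  0.6114 -0.1945  0.1996] 141.21
3 x [[-0.0063, 0.0142, 0.0302], [0.004, 0.009, 0.129]] end [0.5749 0.005  0.1901] err [-0.1 -0.   0.1]
```

Request:
{"method": "send_rows", "body": {"series": [[[-0.0063,0.0142,0.0302],[0,0,0.129]],[[-0.0063,0.0142,0.0302],[0,0,0.129]],[[-0.0063,0.0142,0.0302],[0,0,0.129]],[[0,0,0],[0,0,0]],[[0,0,0],[0,0,0]],[[0,0,0],[0,0,0]],[[0,0,0],[0,0,0]]]}}

```text
clock: 3.38
tcp_pos: [0.5736, 0.0108, 0.1912]
orientation: [2.257, 2.184, 0.003]
contact_force: [-0.3, -0.0, -0.5]
grip_width: 0.0853
```

```bash
python3 - <<'E'
from h import *
o=r.get_obs();print(o['clock'],o['tcp_pos'],abs(o['qvel']).max())
c=cam('wrist'); pickle.dump(c,open('w2.pkl','wb')); save('w2',c['f'])
E
```

```text
3.375 [0.57360407 0.01078882 0.19117092] 0.006297624029374013
```

View pics/w2.png

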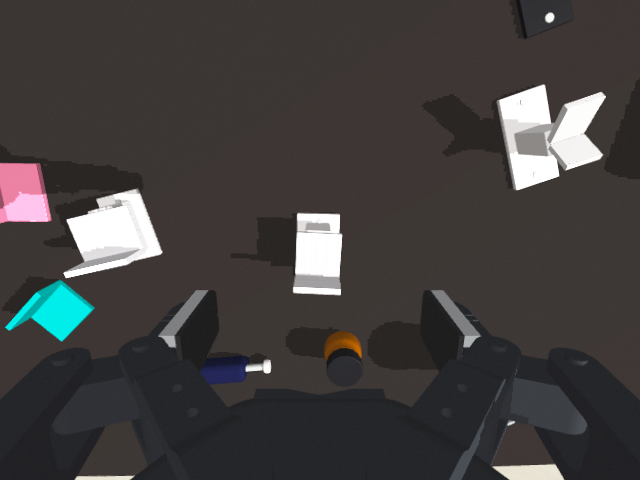

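View pics/ovCw.png

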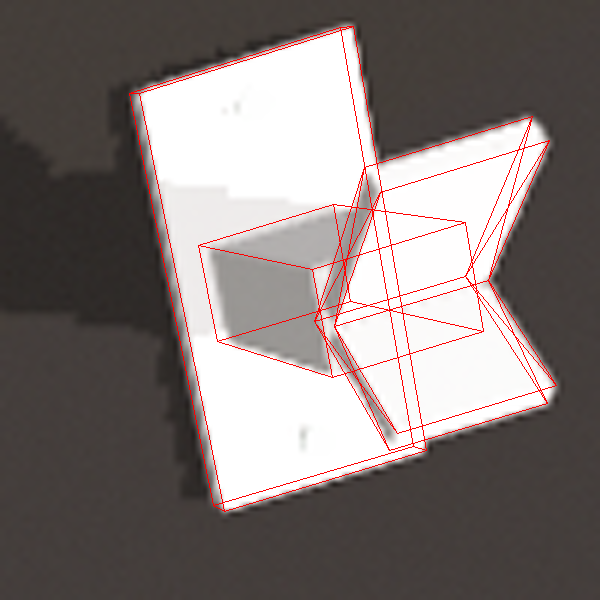

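```bash
python3 - <<'E'
from fit import *
import f1
E
cat > f2.py <<'E'
from fit import *
w=load('w2')
import sys
def ab(L): return lambda x: xf(block,x[0],x[1],x[2])+xf(ang(L),x[3],x[4],x[5],.04)
cr=lambda x: xf(cradle,*x)
V={'C':(cr,[.509,.229,.30],[.005,.005,.05],(485,612,75,195)),
 'A':(ab(44),[.618,.008,-.04,.641,.006,-.04],[.005,.005,.05]*2,(280,355,200,305)),
 'B':(ab(62),[.587,-.198,.2,.611,-.195,.2],[.005,.005,.05]*2,(55,168,180,280))}
for k,(b,x0,st,win) in V.items():
    x,f=fit([(w,win,70,130)],b,x0,st); print(k,np.round(x,4),round(f,2))
    overlay('o2'+k,w,b(x),win,6)
E
python3 f2.py
```

```text
C w [0.5089 0.2294 0.3078] 163.79
C t [0.5114 0.2298 0.2943] 10.28
C s [0.5085 0.2276 0.3007] 26.44
C wts [0.509  0.229  0.2992] 259.67
A w [ 0.6178  0.0078 -0.0455  0.6406  0.006  -0.0813] 49.49
A t [ 0.62    0.0088 -0.0384  0.6427  0.0078 -0.0436] 23.69
A s [ 0.6169  0.0072 -0.0476  0.6412  0.0048 -0.041 ] 22.44
A wts [ 0.6181  0.0082 -0.0378  0.6408  0.0059 -0.0825] 142.33
B w [ 0.587  -0.1988  0.197   0.6113 -0.1946  0.1978] 35.51
B t [ 0.5899 -0.1967  0.213   0.6136 -0.1932  0.213 ] 18.88
B s [ 0.5868 -0.1981  0.1954  0.6122 -0.1977  0.1669] 15.8
B wts [ 0.5873 -0.1985  0.1998  0.6114 -0.1945  0.1996] 141.21
C [0.5088 0.2293 0.3021] 32.12
A [ 0.6173  0.0089 -0.0173  0.6409  0.0062 -0.0819] 30.48
B [ 0.5874 -0.1981  0.1996  0.6119 -0.1947  0.1928] 26.26
```

View pics/o2A.png

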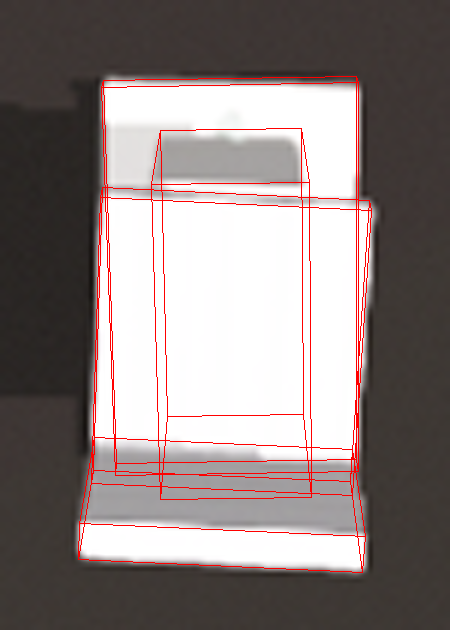

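View pics/o2B.png

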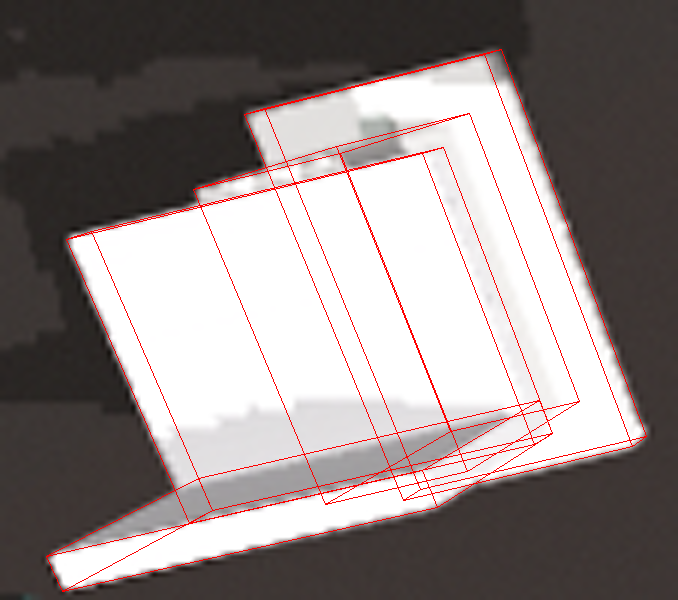

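```bash
cat > f3.py <<'E'
from fit import *
w,w1,t,sd=load('w2'),load('w1'),load('top0'),load('side0')
def ab(L): return lambda x: xf(block,x[0],x[1],x[2])+xf(ang(L),x[3],x[4],x[2],.04)
V={'A':(ab(44),[.618,.008,-.04,.641,.006],{'w':(280,355,200,305),'1':(265,340,220,310),'t':(330,365,200,245),'s':(292,345,190,248)}),
 'B':(ab(62),[.587,-.198,.2,.611,-.195],{'w':(55,168,180,280),'1':(98,195,195,290),'t':(410,455,205,255),'s':(345,388,140,195)})}
for k,(b,x0,ws) in V.items():
    vs={'w':(w,ws['w'],70,130),'1':(w1,ws['1'],90,180),'t':(t,ws['t'],100,190),'s':(sd,ws['s'],80,170)}
    for sel in ['w','1','s','ws']:
        x,f=fit([vs[q] for q in sel],b,x0,[.005,.005,.05,.005,.005]); print(k,sel,np.round(x,4),round(f,2))
E
python3 f3.py
```

```text
A w [ 0.6175  0.0067 -0.0863  0.641   0.0063] 22.89
A 1 [ 0.6174  0.0063 -0.0908  0.6407  0.0061] 18.05
A s [ 0.617   0.0069 -0.0677  0.641   0.0039] 19.63
A ws [ 0.6174  0.0072 -0.0725  0.641   0.0063] 66.9
B w [ 0.5874 -0.1981  0.1929  0.6119 -0.1947] 27.68
B 1 [ 0.5869 -0.1986  0.1913  0.6116 -0.1949] 13.16
B s [ 0.5868 -0.1979  0.185   0.612  -0.1973] 16.65
B ws [ 0.5874 -0.1982  0.1905  0.612  -0.1948] 54.06
```

```bash
cat >> h.py <<'E'
CR=(np.array([.5088,.2293,0]),.302)
PA=(np.array([.641,.0062,.04]),-.082)
PB=(np.array([.6118,-.1948,.04]),.192)
def gp(corner,yaw,tilt,d,back=0):
    "TCP with d past the corner along tool z, retreated by back"
    T=tgt(corner,yaw,tilt); T[:3,3]=T[:3,3]+T[:3,2]*(d-back); return T
def st():
    o=r.get_obs(); print('t',round(o['clock'],2),'p',o['tcp_pos'].round(4),'rv',o['orientation'].round(3),'F',o['contact_force'].round(1),'w',round(o['grip_width'],4),'qv',round(abs(o['qvel']).max(),3),'q',o['joints'].round(2))
E
python3 - <<'E'
from h import *
st()
P=gp(*PA,45,.015,.09)
print(P)
rows(cur(),P,n=10); C=P
rows(P,gp(*PA,45,.015),n=5)
E
```

```text
t 3.42 p [0.5735 0.0107 0.191 ] rv [2.257e+00 2.184e+00 2.000e-03] F [-0.1 -0.2 -0.5] w 0.085 qv 0.008 q [-0.51  0.34  0.49  1.84 -0.19  1.01  1.59]
[[ 0.08190814  0.70473082  0.70473082  0.58814519]
 [ 0.99663988 -0.0579178  -0.0579178   0.01054383]
 [ 0.          0.70710678 -0.70710678  0.09303301]
 [ 0.          0.          0.          1.        ]]
10 x [[0.0001, -0.0021, 0.0099], [-0.898, -0.023, 0.053]] end [0.5878 0.0103 0.0933] err [-0.4 -0.2  0.3]
5 x [[-0.0, -0.0, 0.018], [-0.0, 0.0, -0.0]] end [0.6516 0.0053 0.0294] err [-0. -0.  0.]
```

Request:
{"method": "send_rows", "body": {"series": [[[0.0001,-0.0021,0.0099],[-0.898,-0.023,0.053]],[[0.0001,-0.0021,0.0099],[-0.898,-0.023,0.053]],[[0.0001,-0.0021,0.0099],[-0.898,-0.023,0.053]],[[0.0001,-0.0021,0.0099],[-0.898,-0.023,0.053]],[[0.0001,-0.0021,0.0099],[-0.898,-0.023,0.053]],[[0.0001,-0.0021,0.0099],[-0.898,-0.023,0.053]],[[0.0001,-0.0021,0.0099],[-0.898,-0.023,0.053]],[[0.0001,-0.0021,0.0099],[-0.898,-0.023,0.053]],[[0.0001,-0.0021,0.0099],[-0.898,-0.023,0.053]],[[0.0001,-0.0021,0.0099],[-0.898,-0.023,0.053]],[[0,0,0],[0,0,0]],[[0,0,0],[0,0,0]],[[0,0,0],[0,0,0]]]}}

```text
clock: 5.05
tcp_pos: [0.5673, -0.0164, 0.1114]
orientation: [1.969, 1.808, 0.414]
contact_force: [-0.8, 0.6, -0.1]
grip_width: 0.0855
```

```bash
python3 - <<'E'
from h import *
st()
print(cur())
c=cam('wrist'); pickle.dump(c,open('w3.pkl','wb')); save('w3',c['f'])
c=cam('side'); save('s3',c['f'])
rows(cur(),gp(*PA,45,.015,.09))
E
```

```text
t 5.05 p [ 0.5673 -0.0164  0.1114] rv [1.969 1.808 0.414] F [-0.8  0.6 -0.1] w 0.0855 qv 0.02 q [-0.45  0.23  0.25  2.34  1.07  0.18  0.25]
[[ 0.10399452  0.86247582  0.49529849  0.56731318]
 [ 0.99208121 -0.05469144 -0.11306508 -0.01639329]
 [-0.07042732  0.50313447 -0.86133367  0.11140847]
 [ 0.          0.          0.          1.        ]]
3 x [[0.0099, 0.0017, 0.0081], [-0.984, 0.267, 0.098]] end [0.588  0.0105 0.093 ] err [-0.1 -0.  -0. ]
```

View pics/w3.png

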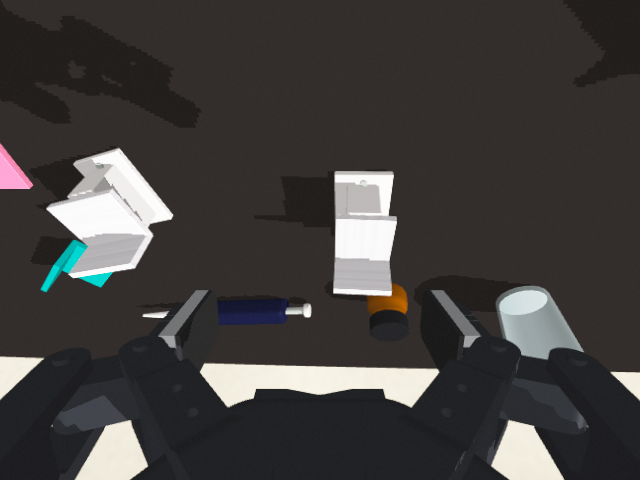

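View pics/s3.png

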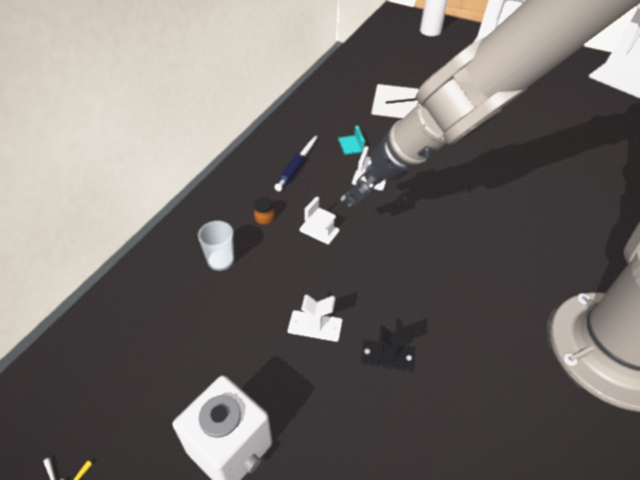

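```bash
cat >> h.py <<'E'
OFF=np.array([-.005,0,.005])
def pick(P,tilt,d,back=0):
    p,yaw=P; q=p+R.from_euler('z',yaw).as_matrix()@OFF
    return gp(q,yaw,tilt,d,back)
def pieceT(P,tilt=0):
    T=np.eye(4);T[:3,:3]=(R.from_euler('z',P[1])*R.from_euler('y',np.radians(tilt))).as_matrix();T[:3,3]=P[0];return T
def place(grasp_rel,dz,lift=0,dy=0):
    "grasp_rel = inv(pieceT)@tool"
    c=CR[0]+[0,0,.06+dz+lift]+R.from_euler('z',CR[1]).as_matrix()@np.array([0,dy,0])
    return pieceT((c,CR[1]),45)@grasp_rel
E
python3 - <<'E'
from h import *
P=pick(PA,20,.015,.08)
rows(cur(),P)
G=pick(PA,20,.015)
rows(P,G,n=5)
rel=np.linalg.inv(pieceT(PA))@G
print(place(rel,0,.08))
E
```

```text
3 x [[0.0098, 0.0126, 0.0078], [0.682, 0.281, 0.038]] end [0.614  0.0084 0.1061] err [ 0.1  0.  -0. ]
5 x [[-0.0, 0.0, 0.016], [-0.0, 0.0, 0.0]] end [0.6411 0.0062 0.0309] err [ 0.  0. -0.]
[[-2.97430287e-01  8.65291504e-01 -4.03492055e-01  5.02747619e-01]
 [ 9.54743538e-01  2.69563386e-01 -1.25699471e-01  2.27414508e-01]
 [-4.35960462e-19 -4.22618262e-01 -9.06307787e-01  1.33476451e-01]
 [ 0.00000000e+00  0.00000000e+00  0.00000000e+00  1.00000000e+00]]
```

Request:
{"method": "send_rows", "body": {"series": [[[0.0098,0.0126,0.0078],[0.682,0.281,0.038]],[[0.0098,0.0126,0.0078],[0.682,0.281,0.038]],[[0.0098,0.0126,0.0078],[0.682,0.281,0.038]],[[0,0,0],[0,0,0]],[[0,0,0],[0,0,0]],[[0,0,0],[0,0,0]]]}}

```text
clock: 5.9
tcp_pos: [0.6081, 0.0032, 0.1061]
orientation: [2.089, 1.922, 0.343]
contact_force: [-0.1, -0.3, 0.9]
grip_width: 0.0853
```

```bash
python3 - <<'E'
from h import *
st()
P=pick(PA,20,.015,.08)
print((cur()-P).round(4))
rows(cur(),pick(PA,20,.015),n=6)
E
```

```text
t 5.9 p [0.6081 0.0032 0.1061] rv [2.089 1.922 0.343] F [-0.1 -0.3  0.9] w 0.0853 qv 0.006 q [-0.05  0.32 -0.14  2.11  0.42  0.38  0.94]
[[ 0.0041 -0.0073  0.0185 -0.0058]
 [-0.0005  0.0024 -0.0176 -0.0053]
 [-0.0156  0.0199  0.0076  0.0001]
 [ 0.      0.      0.      0.    ]]
6 x [[0.0011, 0.0007, 0.0136], [0.041, 0.031, 0.003]] end [0.6412 0.0063 0.0312] err [0.1 0.1 0.3]
```

Request:
{"method": "send_rows", "body": {"series": [[[0.0011,0.0007,0.0136],[0.041,0.031,0.003]],[[0.0011,0.0007,0.0136],[0.041,0.031,0.003]],[[0.0011,0.0007,0.0136],[0.041,0.031,0.003]],[[0.0011,0.0007,0.0136],[0.041,0.031,0.003]],[[0.0011,0.0007,0.0136],[0.041,0.031,0.003]],[[0.0011,0.0007,0.0136],[0.041,0.031,0.003]],[[0,0,0],[0,0,0]],[[0,0,0],[0,0,0]],[[0,0,0],[0,0,0]]]}}

```text
clock: 7.02
tcp_pos: [0.6429, 0.0063, 0.0324]
orientation: [2.108, 1.94, 0.345]
contact_force: [0.6, -0.5, 0.6]
grip_width: 0.0854
```

```bash
python3 - <<'E'
from h import *
st()
print((cur()-pick(PA,20,.015)).round(4))
rows(cur(),pick(PA,20,.015),n=1)
c=cam('wrist'); pickle.dump(c,open('w4.pkl','wb')); save('w4',c['f'])
E
```

```text
t 7.03 p [0.6429 0.0063 0.0324] rv [2.108 1.94  0.345] F [ 0.6 -0.5  0.6] w 0.0854 qv 0.002 q [-0.07  0.49 -0.09  2.06  0.47  0.27  0.9 ]
[[ 0.0008 -0.0006  0.0016  0.0018]
 [-0.0001 -0.0012  0.001   0.0001]
 [ 0.0015  0.0015  0.0005  0.0015]
 [ 0.      0.      0.      0.    ]]
1 x [[-0.0003, -0.0022, 0.0008], [0.018, -0.013, -0.014]] end [0.6411 0.0061 0.0309] err [-0. -0.  0.]
```

View pics/w4.png

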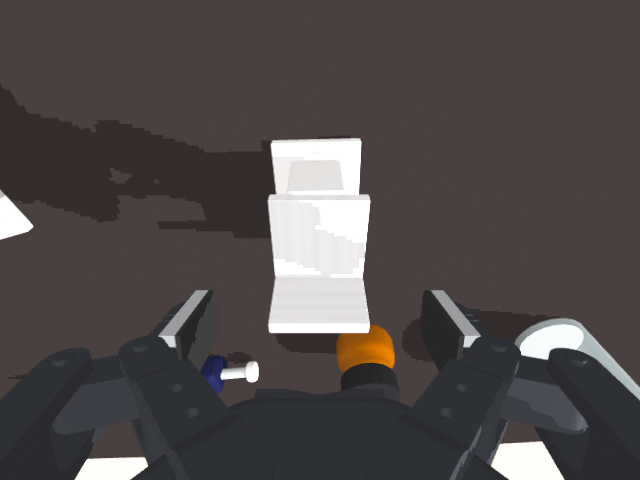

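```bash
python3 - <<'E'
from fit import *
w=load('w4')
b=lambda x: xf(block,x[0],x[1],x[2])+xf(ang(44),x[3],x[4],x[2],.04)
win=(250,390,130,322)
# orange jar excluded by min-channel
x,f=fit([(w,win,100,150)],b,[.6175,.0067,-.08,.641,.0062],[.005,.005,.05,.005,.005]); print(np.round(x,4),f)
overlay('o4',w,b(x),win,4)
E
```

```text
[ 0.6179  0.0069 -0.0814  0.6408  0.0062] 73.75773133410226
```

View pics/o4.png

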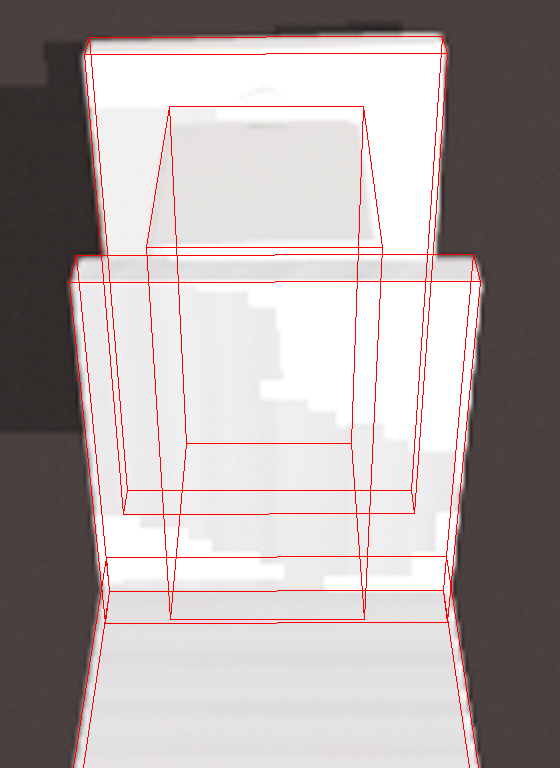

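Request:
{"method": "send_rows", "body": {"series": [[[-0.0003,-0.0022,0.0008],[0.018,-0.013,-0.014]],[[0,0,0],[0,0,0]],[[0,0,0],[0,0,0]]]}}

```text
clock: 7.45
tcp_pos: [0.6409, 0.0061, 0.0304]
orientation: [2.108, 1.942, 0.341]
contact_force: [0.1, 0.1, -0.3]
grip_width: 0.0855
```

Request:
{"method": "send_rows", "body": {"series": [[[0,0,0],[0,0,0]],[[0,0,0],[0,0,0]],[[0,0,0],[0,0,0]],[[0,0,0],[0,0,0]],[[0,0,0],[0,0,0]],[[0,0,0],[0,0,0]],[[0,0,0],[0,0,0]]], "fingers": 255, "grip_force": 60}}

```text
clock: 8.32
tcp_pos: [0.6417, 0.006, 0.0311]
orientation: [2.107, 1.941, 0.343]
contact_force: [-1.4, -0.9, 4.5]
grip_width: 0.0386
```

```bash
python3 - <<'E'
from h import *
st()
A=cur();np.save('gA.npy',A)
print((A-pick(PA,20,.015)).round(4))
U=A.copy();U[2,3]+=.10
rows(A,U)
rel=np.linalg.inv(pieceT(PA))@A
np.save('relA.npy',rel)
P=place(rel,0,.08)
rows(U,P,v=.03,w=7)
E
```

```text
t 8.32 p [0.6417 0.006  0.0311] rv [2.107 1.941 0.343] F [-1.4 -0.9  4.5] w 0.0386 qv 0.003 q [-0.08  0.49 -0.09  2.06  0.47  0.27  0.9 ]
[[ 0.0002 -0.0003  0.0007  0.0006]
 [-0.     -0.0002 -0.0001 -0.0002]
 [ 0.      0.0007  0.0003  0.0002]
 [ 0.      0.      0.      0.    ]]
3 x [[0.0, 0.0114, -0.0313], [-0.0, -0.0, 0.0]] end [0.6416 0.006  0.131 ] err [-0.1 -0.  -0.1]
9 x [[0.026, -0.0136, -0.0009], [0.987, -0.022, -0.501]] end [0.5029 0.2276 0.133 ] err [-0.3  0.2 -0.3]
```

```bash
python3 - <<'E'
from h import *
c=cam('wrist'); pickle.dump(c,open('w5.pkl','wb')); save('w5',c['f'])
st()
E
```

```text
t 8.38 p [0.6416 0.006  0.0311] rv [2.107 1.941 0.343] F [-1.8 -0.   5.5] w 0.0386 qv 0.002 q [-0.08  0.49 -0.09  2.06  0.47  0.27  0.9 ]
```

View pics/w5.png

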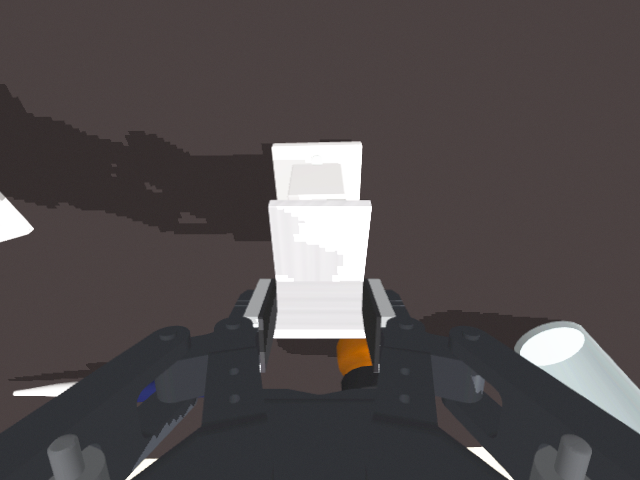

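Request:
{"method": "send_rows", "body": {"series": [[[0,0.0114,-0.0313],[0,0,0]],[[0,0.0114,-0.0313],[0,0,0]],[[0,0.0114,-0.0313],[0,0,0]],[[0,0,0],[0,0,0]],[[0,0,0],[0,0,0]],[[0,0,0],[0,0,0]]]}}

```text
clock: 9.12
tcp_pos: [0.6399, 0.006, 0.1285]
orientation: [2.109, 1.943, 0.338]
contact_force: [-0.1, -0.2, -0.4]
grip_width: 0.0383
```

```bash
cat > f6.py <<'E'
from fit import *
import sys
name,L,relf=sys.argv[1],float(sys.argv[2]),sys.argv[3]
win=tuple(int(v) for v in sys.argv[4].split(',')); lo,hi=float(sys.argv[5]),float(sys.argv[6])
c=cam('wrist'); pickle.dump(c,open(name+'.pkl','wb')); save(name,c['f'])
A=cur(); st()
rel=np.load(relf); Pn=A@np.linalg.inv(rel)   # nominal piece pose
np.save(name+'_T.npy',A)
def b(x):
    M=Pn.copy(); M[:3,3]=M[:3,3]+M[:3,:3]@np.array([x[0],0,x[1]]); Q=M[:3,:3]@R.from_euler('y',x[2]).as_matrix()
    return [p@Q.T+M[:3,3] for p in ang(L)]
x,f=fit([(c,win,lo,hi)],b,[0,0,0],[.003,.003,.05]); print('dx,dz,dpitch (piece frame)',np.round(x,4),f)
overlay('o'+name,c,b([0,0,0]),win,4); overlay('p'+name,c,b(x),win,4)
E
python3 f6.py w6 44 relA.npy 255,385,150,350 100 150
```

```text
t 9.18 p [0.64   0.0061 0.1287] rv [2.109 1.943 0.338] F [-0.4  0.5 -0.1] w 0.0385 qv 0.006 q [ 0.04  0.35 -0.23  2.    0.35  0.49  1.04]
dx,dz,dpitch (piece frame) [ 0.0014 -0.0011  0.0067] 3205.7676035371005
```

View pics/pw6.png

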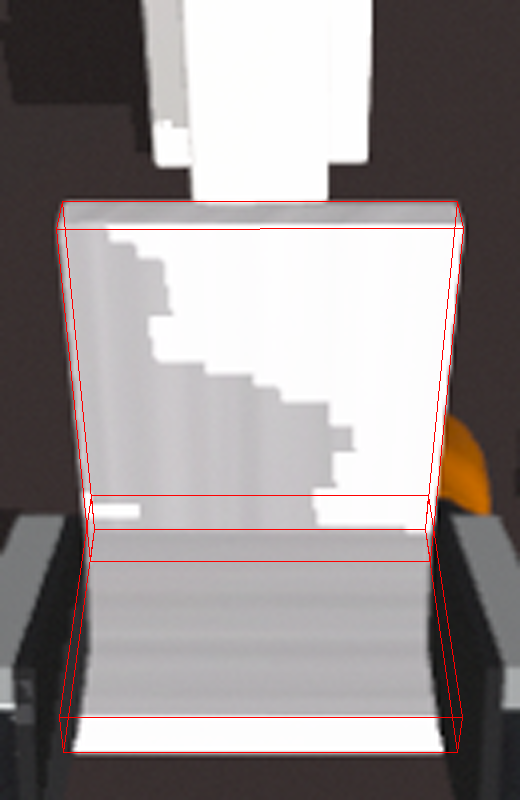

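View pics/ow6.png

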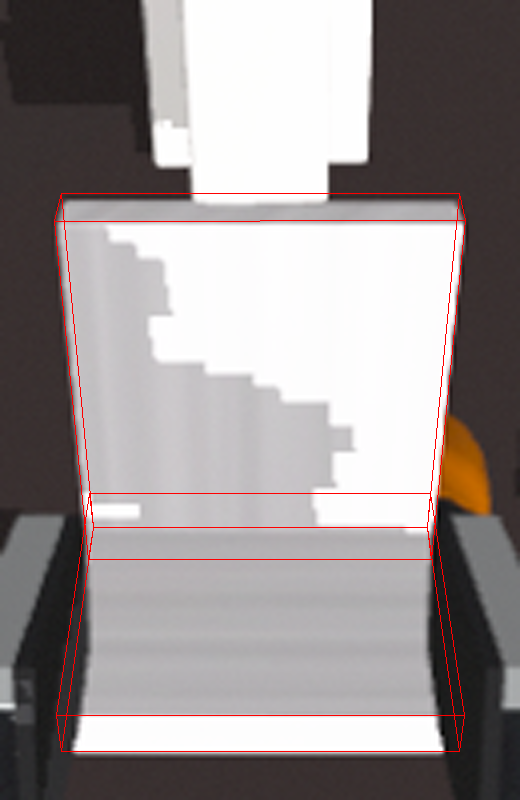

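```bash
python3 - <<'E'
from h import *
rel=np.load('relA.npy'); D=np.eye(4);D[:3,3]=[.0014,0,-.0011];D[:3,:3]=R.from_euler('y',.0067).as_matrix()
rel=np.linalg.inv(D)@rel; np.save('relA2.npy',rel)
A=cur(); P=place(rel,0,.07)
m=rows(A,P,n=14)
print(P)
E
```

```text
14 x [[0.0168, -0.0085, -0.0], [0.626, -0.013, -0.322]] end [0.5026 0.2277 0.1243] err [-0.5  0.3 -0.6]
[[-2.97244941e-01  8.68341003e-01 -3.97025626e-01  5.03118353e-01]
 [ 9.54801251e-01  2.70272938e-01 -1.23721907e-01  2.27399868e-01]
 [-1.27522374e-04 -4.15856275e-01 -9.09430339e-01  1.24937022e-01]
 [ 0.00000000e+00  0.00000000e+00  0.00000000e+00  1.00000000e+00]]
```

Request:
{"method": "send_rows", "body": {"series": [[[0.0168,-0.0085,0],[0.626,-0.013,-0.322]],[[0.0168,-0.0085,0],[0.626,-0.013,-0.322]],[[0.0168,-0.0085,0],[0.626,-0.013,-0.322]],[[0.0168,-0.0085,0],[0.626,-0.013,-0.322]],[[0.0168,-0.0085,0],[0.626,-0.013,-0.322]],[[0.0168,-0.0085,0],[0.626,-0.013,-0.322]],[[0.0168,-0.0085,0],[0.626,-0.013,-0.322]],[[0.0168,-0.0085,0],[0.626,-0.013,-0.322]],[[0.0168,-0.0085,0],[0.626,-0.013,-0.322]],[[0.0168,-0.0085,0],[0.626,-0.013,-0.322]],[[0.0168,-0.0085,0],[0.626,-0.013,-0.322]],[[0.0168,-0.0085,0],[0.626,-0.013,-0.322]],[[0.0168,-0.0085,0],[0.626,-0.013,-0.322]],[[0.0168,-0.0085,0],[0.626,-0.013,-0.322]],[[0,0,0],[0,0,0]],[[0,0,0],[0,0,0]],[[0,0,0],[0,0,0]]]}}

```text
clock: 11.3
tcp_pos: [0.5041, 0.2267, 0.1255]
orientation: [-1.69, -2.293, 0.497]
contact_force: [-1.1, -0.8, 0.1]
grip_width: 0.0385
```

```bash
python3 - <<'E'
from h import *
rel=np.load('relA2.npy')
st();A=cur(); P=place(rel,0,.07); print((A-P).round(4))
rows(A,P)
c=cam('wrist'); pickle.dump(c,open('w7.pkl','wb')); save('w7',c['f'])
c=cam('side'); pickle.dump(c,open('s7.pkl','wb')); crop('s7',c,240,400,220,360,4.5)
E
```

```text
t 11.3 p [0.5041 0.2267 0.1255] rv [-1.69  -2.293  0.497] F [-1.1 -0.8  0.1] w 0.0385 qv 0.004 q [-0.2   0.66 -0.43  1.55  0.14  1.4   1.21]
[[ 0.0012  0.0017  0.0029  0.001 ]
 [ 0.0004 -0.0014 -0.     -0.0007]
 [-0.0016  0.0027 -0.0012  0.0006]
 [ 0.      0.      0.      0.    ]]
1 x [[0.001, -0.0004, 0.0008], [0.035, 0.01, -0.021]] end [0.5032 0.2274 0.1249] err [0. 0. 0.]
```

View pics/w7.png

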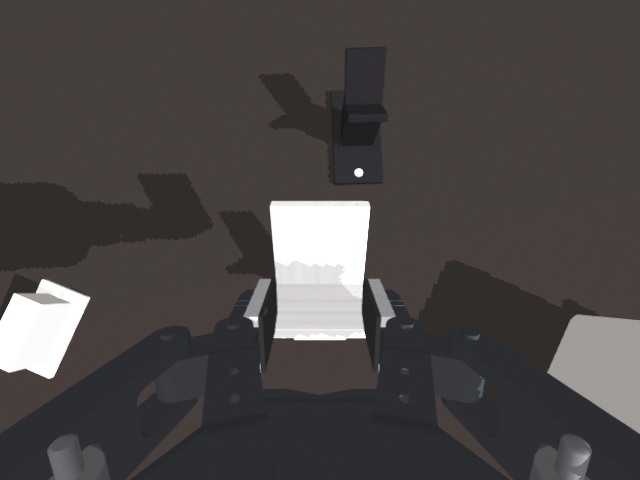

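View pics/s7.png

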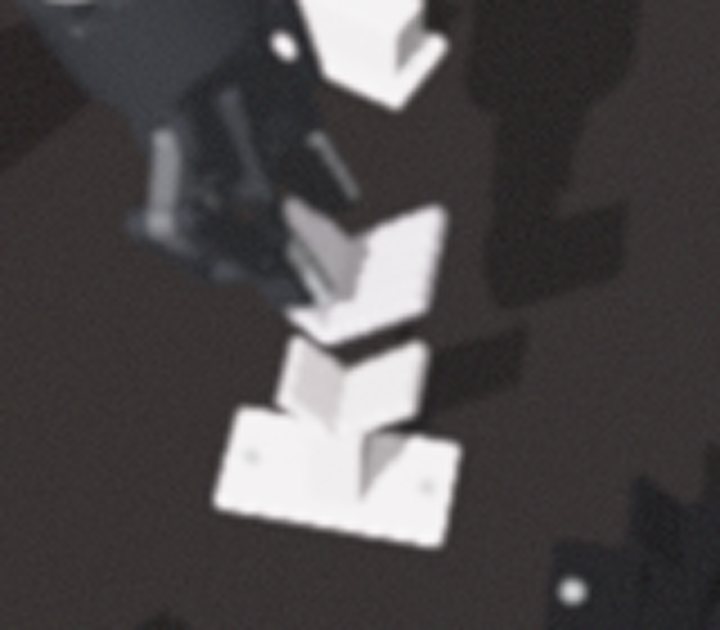

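```bash
python3 - <<'E'
from h import *
rel=np.load('relA2.npy')
A=cur(); P=place(rel,0,.07)
rows(A,P,n=2); rows(P,place(rel,0,.006),n=6); print('mm down in tool:',P[:3,:3].T@[0,0,-.001])
E
```

```text
2 x [[0.0003, -0.0002, 0.0005], [0.017, 0.004, -0.008]] end [0.5031 0.2273 0.125 ] err [-0.  -0.1  0. ]
6 x [[0.0, 0.0044, 0.0097], [-0.0, 0.0, 0.0]] end [0.5029 0.2273 0.061 ] err [-0.2 -0.1  0.1]
mm down in tool: [1.27522374e-07 4.15856275e-04 9.09430339e-04]
```

Request:
{"method": "send_rows", "body": {"series": [[[0.0003,-0.0002,0.0005],[0.017,0.004,-0.008]],[[0.0003,-0.0002,0.0005],[0.017,0.004,-0.008]],[[0,0.0044,0.0097],[0,0,0]],[[0,0.0044,0.0097],[0,0,0]],[[0,0.0044,0.0097],[0,0,0]],[[0,0.0044,0.0097],[0,0,0]],[[0,0.0044,0.0097],[0,0,0]],[[0,0.0044,0.0097],[0,0,0]],[[0,0,0],[0,0,0]],[[0,0,0],[0,0,0]],[[0,0,0],[0,0,0]]]}}

```text
clock: 12.78
tcp_pos: [0.5029, 0.2283, 0.0614]
orientation: [-1.685, -2.292, 0.498]
contact_force: [0.8, -0.0, -0.3]
grip_width: 0.0385
```

```bash
python3 - <<'E'
from h import *
rel=np.load('relA2.npy')
st();A=cur(); P=place(rel,0,.0); print((A-P).round(4))
rows(A,P)
c=cam('side'); pickle.dump(c,open('s8.pkl','wb')); crop('s8',c,260,380,260,360,6)
E
```

```text
t 12.78 p [0.5029 0.2283 0.0614] rv [-1.685 -2.292  0.498] F [ 0.8 -0.  -0.3] w 0.0385 qv 0.002 q [-0.21  0.73 -0.42  1.59  0.17  1.3   1.21]
[[-0.0011 -0.0003  0.0002 -0.0002]
 [-0.0003  0.0013  0.0004  0.0009]
 [ 0.0008  0.0003 -0.0001  0.0065]
 [ 0.      0.      0.      0.    ]]
1 x [[-0.0009, 0.0027, 0.0059], [0.004, -0.003, 0.015]] end [0.5032 0.2274 0.0549] err [ 0.  0. -0.]
```

View pics/s8.png

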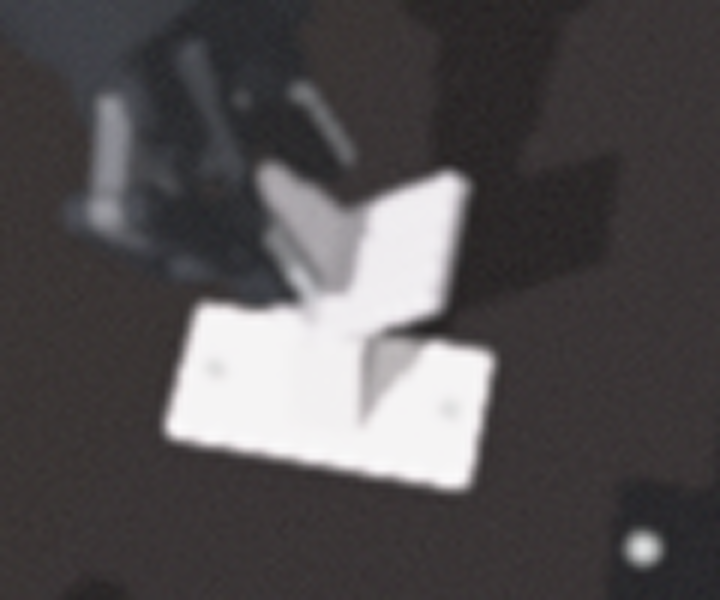

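Request:
{"method": "send_rows", "body": {"series": [[[-0.0005,0.001,0.0022],[0,0,0.01]],[[-0.0004,0.001,0.0022],[0,0,0]],[[0,0.0004,0.0009],[0,0,0]],[[0,0,0],[0,0,0]],[[0,0,0],[0,0,0]]]}}

```text
clock: 13.45
tcp_pos: [0.5028, 0.2271, 0.0552]
orientation: [-1.686, -2.291, 0.5]
contact_force: [-0.8, -0.6, -0.9]
grip_width: 0.0384
```

Request:
{"method": "send_rows", "body": {"series": [[[0,0.0004,0.0009],[0,0,0]],[[0,0,0],[0,0,0]],[[0,0,0],[0,0,0]]]}}

```text
clock: 13.82
tcp_pos: [0.503, 0.2273, 0.0542]
orientation: [-1.686, -2.292, 0.499]
contact_force: [0.2, 0.1, -0.4]
grip_width: 0.0386
```

Request:
{"method": "send_rows", "body": {"series": [[[0,0.0004,0.0009],[0,0,0]],[[0,0,0],[0,0,0]],[[0,0,0],[0,0,0]]]}}

```text
clock: 14.2
tcp_pos: [0.5031, 0.2273, 0.054]
orientation: [-1.686, -2.292, 0.499]
contact_force: [1.0, -0.3, 5.7]
grip_width: 0.0386
```

Request:
{"method": "send_rows", "body": {"series": [[[0,0.0004,0.0009],[0,0,0]],[[0,0,0],[0,0,0]],[[0,0,0],[0,0,0]]]}}

```text
clock: 14.58
tcp_pos: [0.5031, 0.2274, 0.0539]
orientation: [-1.686, -2.292, 0.499]
contact_force: [-0.6, -1.5, 10.9]
grip_width: 0.0387
```

Request:
{"method": "send_rows", "body": {"series": [[[0,0.0004,0.0009],[0,0,0]],[[0,0,0],[0,0,0]],[[0,0,0],[0,0,0]]]}}

```text
clock: 14.95
tcp_pos: [0.5032, 0.2274, 0.0537]
orientation: [-1.686, -2.292, 0.499]
contact_force: [-1.1, -2.4, 16.8]
grip_width: 0.0383
```

Request:
{"method": "send_rows", "body": {"series": [[[0,0,0],[0,0,0]],[[0,0,0],[0,0,0]],[[0,0,0],[0,0,0]],[[0,0,0],[0,0,0]],[[0,0,0],[0,0,0]],[[0,0,0],[0,0,0]]], "fingers": 0}}

```text
clock: 15.7
tcp_pos: [0.5027, 0.2272, 0.0511]
orientation: [-1.686, -2.291, 0.5]
contact_force: [0.2, 0.8, -0.1]
grip_width: 0.0851
```

```bash
python3 - <<'E'
from h import *
st();A=cur()
s=CR[0]+[0,0,.06]
q=R.from_euler('z',CR[1]).as_matrix().T@(A[:3,3]-s); print('tcp in cradle',q)
U=A.copy();U[2,3]+=.085; rows(A,U,n=4)
V=tgt(s+[0,0,.085],CR[1],0); rows(U,V,n=6)
c=cam('side'); pickle.dump(c,open('s9.pkl','wb')); crop('s9',c,260,380,260,360,6)
E
```

```text
t 15.7 p [0.5027 0.2272 0.0511] rv [-1.686 -2.291  0.5  ] F [ 0.2  0.8 -0.1] w 0.0851 qv 0.002 q [-0.21  0.74 -0.42  1.59  0.17  1.28  1.2 ]
tcp in cradle [-0.0064122  -0.00018633 -0.00885413]
4 x [[0.0, -0.0088, -0.0193], [0.0, 0.0, -0.0]] end [0.5029 0.2272 0.136 ] err [ 0.1  0.  -0.2]
6 x [[0.0, 0.0007, -0.0017], [-0.82, -0.0, 0.001]] end [0.509  0.2292 0.1449] err [ 0.2 -0.1 -0.1]
```

View pics/s9.png

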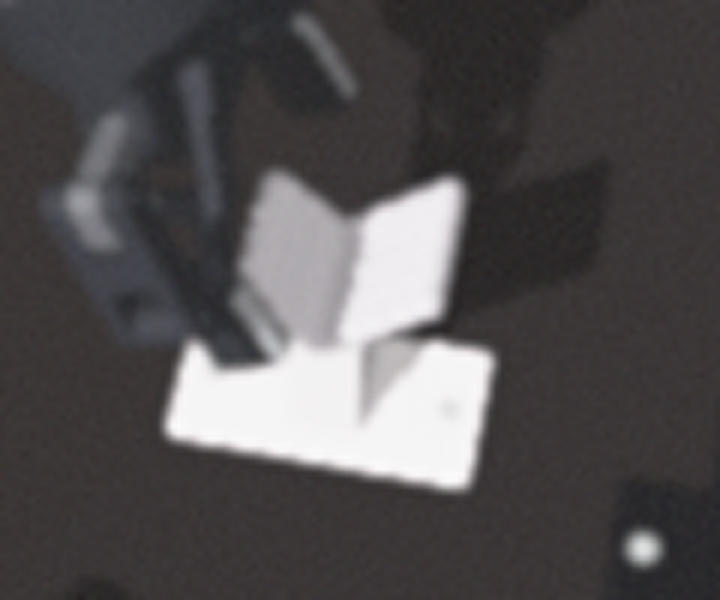

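Request:
{"method": "send_rows", "body": {"series": [[[0,-0.0088,-0.0193],[0,0,0]],[[0,-0.0088,-0.0193],[0,0,0]],[[0,-0.0088,-0.0193],[0,0,0]],[[0,-0.0088,-0.0193],[0,0,0]],[[0,0.0007,-0.0017],[-0.82,0,0]],[[0,0.0007,-0.0017],[-0.82,0,0]],[[0,0.0007,-0.0017],[-0.82,0,0]],[[0,0.0007,-0.0017],[-0.82,0,0]],[[0,0.0007,-0.0017],[-0.82,0,0]],[[0,0.0007,-0.0017],[-0.82,0,0]],[[0,0,0],[0,0,0]],[[0,0,0],[0,0,0]]]}}

```text
clock: 17.25
tcp_pos: [0.5097, 0.2292, 0.1454]
orientation: [-1.862, -2.53, 0.0]
contact_force: [1.1, 0.9, -0.5]
grip_width: 0.0855
```

```bash
cat > fc.py <<'E'
from fit import *
import sys
name=sys.argv[1]; win=tuple(int(v) for v in sys.argv[2].split(',')); lo,hi=float(sys.argv[3]),float(sys.argv[4])
c=cam('wrist'); st(); pickle.dump(c,open(name+'.pkl','wb')); save(name,c['f'])
def P(L,dz,x,yaw,pitch,d):
    o=CR[0]+R.from_euler('z',CR[1]).as_matrix()@np.array([x,d,.06+dz])
    return xf(ang(L),o[0],o[1],CR[1]+yaw,o[2],np.radians(45)+pitch)
overlay('o'+name,c,xf(cradle,*CR[0][:2],CR[1])[:2]+P(44,0,0,0,0,0)+(P(62,.0085,0,0,0,0) if len(sys.argv)>5 else []),win,4)
E
python3 fc.py w10 220,420,150,345 90 140
```

```text
t 17.3 p [0.5097 0.2293 0.1451] rv [-1.862 -2.53   0.   ] F [ 0.3 -0.7 -0.3] w 0.0853 qv 0.01 q [-0.16  0.39 -0.46  1.86  0.21  0.94  1.15]
```

View pics/ow10.png

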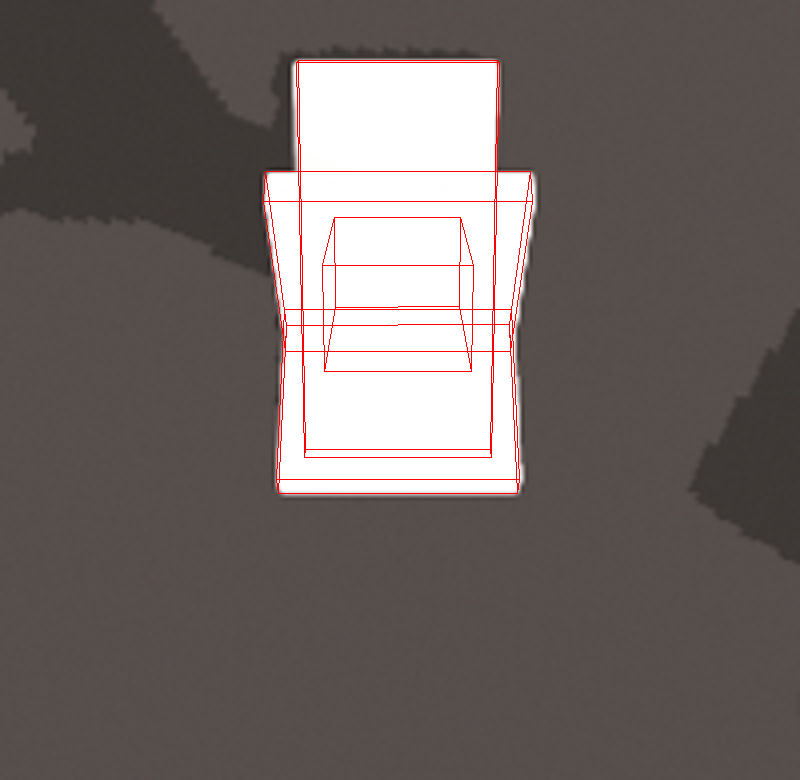

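Request:
{"method": "send_rows", "body": {"series": [[[0,-0.0008,0],[0,0,0]],[[0,0,0],[0,0,0]],[[0,0,0],[0,0,0]],[[0,0,0],[0,0,0]],[[0,0,0],[0,0,0]],[[0,0,0.01],[0,0,0]],[[0,0,0.016],[0,0,0]],[[0,0,0.016],[0,0,0]],[[0,0,0.016],[0,0,0]],[[0,0,0],[0,0,0]],[[0,0,0],[0,0,0]]], "fingers": 255}}

```text
clock: 18.68
tcp_pos: [0.5085, 0.2292, 0.0869]
orientation: [-1.861, -2.53, -0.0]
contact_force: [0.6, -0.4, -0.5]
grip_width: -0.0002
```

Request:
{"method": "send_rows", "body": {"series": [[[0,0,0.002],[0,0,0]],[[0,0,0.002],[0,0,0]],[[0,0,0],[0,0,0]],[[0,0,0],[0,0,0]]]}}

```text
clock: 19.18
tcp_pos: [0.5084, 0.2289, 0.0829]
orientation: [-1.862, -2.53, -0.0]
contact_force: [-0.4, -1.0, 0.2]
grip_width: 0.0002
```

Request:
{"method": "send_rows", "body": {"series": [[[0,0,0.002],[0,0,0]],[[0,0,0.001],[0,0,0]],[[0,0,0],[0,0,0]],[[0,0,0],[0,0,0]]]}}

```text
clock: 19.68
tcp_pos: [0.5084, 0.229, 0.0798]
orientation: [-1.862, -2.53, -0.0]
contact_force: [-1.2, 0.4, 0.2]
grip_width: -0.0001
```

Request:
{"method": "send_rows", "body": {"series": [[[0,0,0.001],[0,0,0]],[[0,0,0],[0,0,0]],[[0,0,0],[0,0,0]]]}}

```text
clock: 20.05
tcp_pos: [0.5084, 0.2289, 0.0788]
orientation: [-1.862, -2.53, 0.0]
contact_force: [-0.5, 0.1, -0.4]
grip_width: 0.0001
```

Request:
{"method": "send_rows", "body": {"series": [[[0,0,0.001],[0,0,0]],[[0,0,0.001],[0,0,0]],[[0,0,0],[0,0,0]],[[0,0,0],[0,0,0]]]}}

```text
clock: 20.55
tcp_pos: [0.5084, 0.2289, 0.0768]
orientation: [-1.862, -2.53, 0.0]
contact_force: [-0.5, 0.0, -0.6]
grip_width: -0.0001
```

Request:
{"method": "send_rows", "body": {"series": [[[0,0,0.001],[0,0,0]],[[0,0,0],[0,0,0]],[[0,0,0],[0,0,0]]]}}

```text
clock: 20.92
tcp_pos: [0.5084, 0.2289, 0.0758]
orientation: [-1.862, -2.53, -0.0]
contact_force: [-0.6, 0.5, 0.5]
grip_width: 0.0003
```

Request:
{"method": "send_rows", "body": {"series": [[[0,0,0.001],[0,0,0]],[[0,0,0.001],[0,0,0]],[[0,0,0],[0,0,0]],[[0,0,0],[0,0,0]]]}}

```text
clock: 21.42
tcp_pos: [0.5084, 0.229, 0.0738]
orientation: [-1.862, -2.53, -0.0]
contact_force: [0.4, 0.3, -0.5]
grip_width: 0.0001
```

Request:
{"method": "send_rows", "body": {"series": [[[0,0,0.001],[0,0,0]],[[0,0,0.001],[0,0,0]],[[0,0,0],[0,0,0]],[[0,0,0],[0,0,0]]]}}

```text
clock: 21.92
tcp_pos: [0.5084, 0.229, 0.0718]
orientation: [-1.862, -2.53, 0.0]
contact_force: [0.3, -0.5, 0.1]
grip_width: 0.0001
```

Request:
{"method": "send_rows", "body": {"series": [[[0,0,0.001],[0,0,0]],[[0,0,0.001],[0,0,0]],[[0,0,0.001],[0,0,0]],[[0,0,0],[0,0,0]],[[0,0,0],[0,0,0]]]}}

```text
clock: 22.55
tcp_pos: [0.5084, 0.229, 0.0688]
orientation: [-1.862, -2.53, -0.0]
contact_force: [0.1, 0.0, -0.3]
grip_width: -0.0004
```

```bash
python3 - <<'E'
from h import *
st()
c=cam('side'); pickle.dump(c,open('s11.pkl','wb')); crop('s11',c,260,380,260,360,6)
c=cam('wrist'); crop('w11',c,200,440,200,380,3.3)
E
```

```text
t 22.55 p [0.5084 0.229  0.0688] rv [-1.862 -2.53  -0.   ] F [ 0.1  0.  -0.3] w -0.0004 qv 0.001 q [-0.19  0.48 -0.43  1.93  0.28  0.79  1.09]
```

View pics/s11.png

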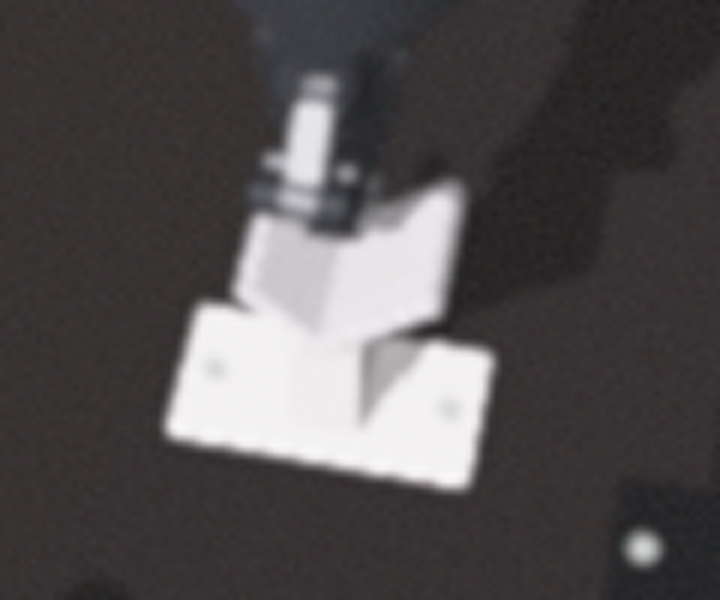

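View pics/w11.png

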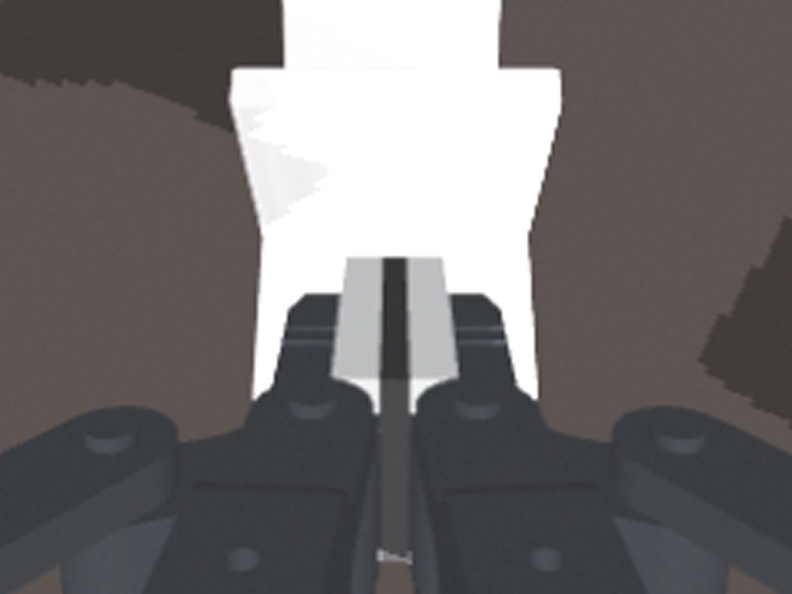

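Request:
{"method": "send_rows", "body": {"series": [[[0,0,0.001],[0,0,0]],[[0,0,0.001],[0,0,0]],[[0,0,0.001],[0,0,0]],[[0,0,0],[0,0,0]],[[0,0,0],[0,0,0]]]}}

```text
clock: 23.28
tcp_pos: [0.5084, 0.229, 0.0658]
orientation: [-1.862, -2.53, -0.0]
contact_force: [0.0, 1.2, -0.4]
grip_width: -0.0002
```

Request:
{"method": "send_rows", "body": {"series": [[[0,0,0.001],[0,0,0]],[[0,0,0.001],[0,0,0]],[[0,0,0],[0,0,0]],[[0,0,0],[0,0,0]]]}}

```text
clock: 23.78
tcp_pos: [0.5084, 0.2289, 0.0638]
orientation: [-1.862, -2.53, -0.0]
contact_force: [0.7, -0.2, 0.5]
grip_width: 0.0002
```

Request:
{"method": "send_rows", "body": {"series": [[[0,0,0.0015],[0,0,0]],[[0,0,0.0015],[0,0,0]],[[0,0,0],[0,0,0]]]}}

```text
clock: 24.15
tcp_pos: [0.5082, 0.2289, 0.0606]
orientation: [-1.861, -2.53, 0.0]
contact_force: [0.0, -1.0, 0.4]
grip_width: 0.0004
```

Request:
{"method": "send_rows", "body": {"series": [[[0,0,0.0015],[0,0,0]],[[0,0,0.0015],[0,0,0]],[[0,0,0],[0,0,0]]]}}

```text
clock: 24.52
tcp_pos: [0.5083, 0.2289, 0.0576]
orientation: [-1.862, -2.53, 0.0]
contact_force: [-0.2, 0.8, -0.1]
grip_width: -0.0
```

```bash
python3 - <<'E'
from h import *
st()
c=cam('side'); pickle.dump(c,open('s12.pkl','wb')); crop('s12',c,260,380,260,360,6)
c=cam('wrist'); crop('w12',c,200,440,200,380,3.3)
print(proj(load('s12'),cur()[:3,3]))
E
```

```text
t 24.52 p [0.5083 0.2289 0.0576] rv [-1.862 -2.53   0.   ] F [-0.2  0.8 -0.1] w -0.0 qv 0.003 q [-0.2   0.5  -0.43  1.93  0.29  0.77  1.08]
[[314.54798627 309.99942401]]
```

View pics/s12.png

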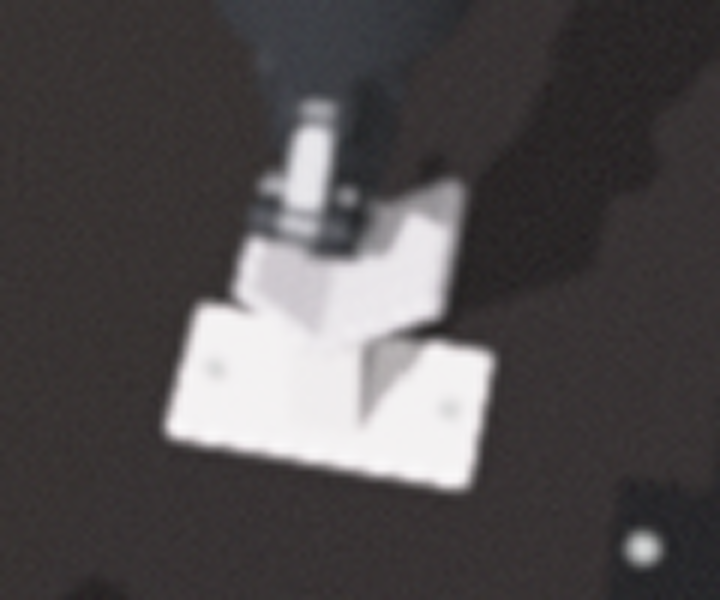

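View pics/w12.png

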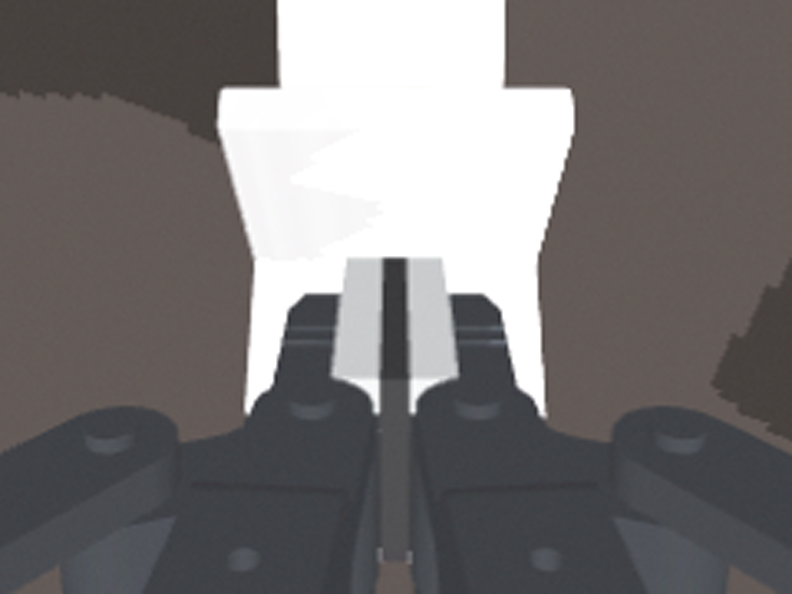

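Request:
{"method": "send_rows", "body": {"series": [[[0,0,0.0015],[0,0,0]],[[0,0,0.0015],[0,0,0]],[[0,0,0],[0,0,0]],[[0,0,0],[0,0,0]]]}}

```text
clock: 25.12
tcp_pos: [0.5084, 0.229, 0.0548]
orientation: [-1.862, -2.53, 0.0]
contact_force: [-0.0, 0.6, 0.2]
grip_width: 0.0
```

Request:
{"method": "send_rows", "body": {"series": [[[0,0,0.001],[0,0,0]],[[0,0,0.001],[0,0,0]],[[0,0,0],[0,0,0]],[[0,0,0],[0,0,0]]]}}

```text
clock: 25.62
tcp_pos: [0.5084, 0.2289, 0.0528]
orientation: [-1.862, -2.53, 0.0]
contact_force: [0.3, 0.3, -0.4]
grip_width: 0.0001
```

Request:
{"method": "send_rows", "body": {"series": [[[0,0,0.0015],[0,0,0]],[[0,0,0.0015],[0,0,0]],[[0,0,0],[0,0,0]],[[0,0,0],[0,0,0]]]}}

```text
clock: 26.12
tcp_pos: [0.5084, 0.2289, 0.0498]
orientation: [-1.862, -2.53, 0.0]
contact_force: [0.9, 0.2, -0.2]
grip_width: 0.0002
```

Request:
{"method": "send_rows", "body": {"series": [[[0,0,0.001],[0,0,0]],[[0,0,0.001],[0,0,0]],[[0,0,0],[0,0,0]],[[0,0,0],[0,0,0]]]}}

```text
clock: 26.62
tcp_pos: [0.5084, 0.2289, 0.0478]
orientation: [-1.862, -2.53, -0.0]
contact_force: [-0.5, 0.3, 0.8]
grip_width: -0.0
```

```bash
python3 - <<'E'
from h import *
c=cam('side'); pickle.dump(c,open('s13.pkl','wb')); crop('s13',c,270,360,260,340,8)
c=cam('top'); crop('t13',c,225,305,230,300,8)
E
```

```text
(no output)
```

View pics/s13.png

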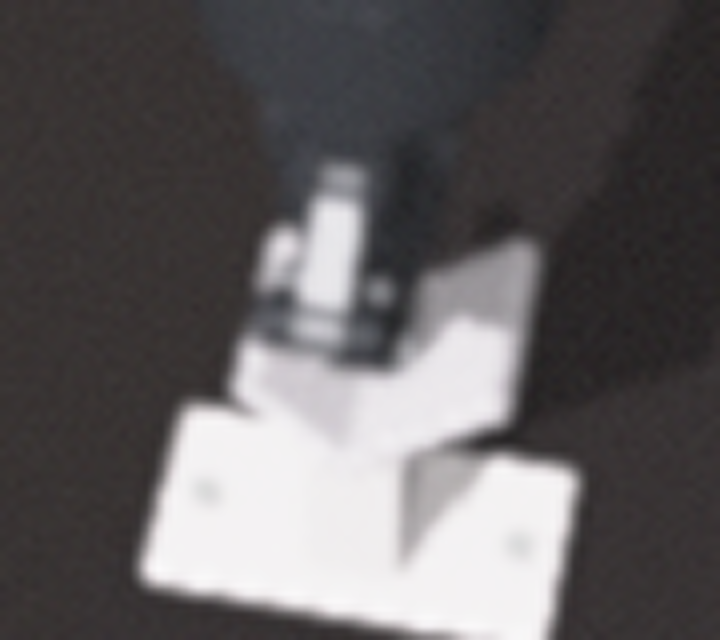

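View pics/t13.png

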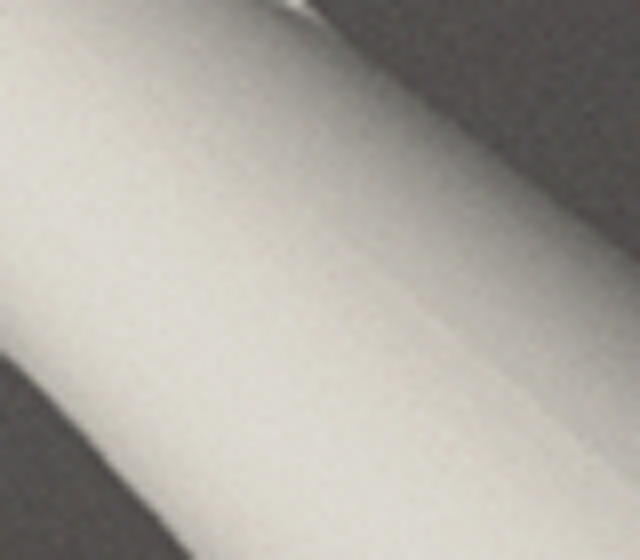

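```bash
python3 - <<'E'
from h import *
c=load('s13'); A=cur(); st()
for b in (0,.01,.02,.03):
    for y in(-.011,.011):
        p=A[:3,3]-A[:3,2]*b+A[:3,1]*y+A[:3,0]*.005; print(b,y,((proj(c,p)[0]-[270,260])*8).round(0), p[2].round(4))
E
```

```text
t 26.73 p [0.5084 0.229  0.0478] rv [-1.862 -2.53  -0.   ] F [-0.  -0.3 -0.4] w -0.0003 qv 0.002 q [-0.21  0.51 -0.42  1.94  0.3   0.75  1.08]
0 -0.011 [399. 450.] 0.0478
0 0.011 [305. 434.] 0.0478
0.01 -0.011 [400. 426.] 0.0578
0.01 0.011 [305. 410.] 0.0578
0.02 -0.011 [401. 402.] 0.0678
0.02 0.011 [305. 386.] 0.0678
0.03 -0.011 [401. 377.] 0.0778
0.03 0.011 [305. 361.] 0.0778
```

Request:
{"method": "send_rows", "body": {"series": [[[0,0,0.001],[0,0,0]],[[0,0,0.001],[0,0,0]],[[0,0,0],[0,0,0]],[[0,0,0],[0,0,0]]]}}

```text
clock: 27.22
tcp_pos: [0.5083, 0.229, 0.0458]
orientation: [-1.862, -2.53, 0.0]
contact_force: [-0.2, 0.1, -0.1]
grip_width: -0.0001
```

Request:
{"method": "send_rows", "body": {"series": [[[0,0,0.001],[0,0,0]],[[0,0,0.001],[0,0,0]],[[0,0,0],[0,0,0]],[[0,0,0],[0,0,0]]]}}

```text
clock: 27.72
tcp_pos: [0.5092, 0.2293, 0.0443]
orientation: [1.862, 2.53, 0.002]
contact_force: [2.0, 1.2, 4.4]
grip_width: -0.0
```

Request:
{"method": "send_rows", "body": {"series": [[[0,0,0.001],[0,0,0]],[[0,0,0.001],[0,0,0]],[[0,0,0],[0,0,0]],[[0,0,0],[0,0,0]]]}}

```text
clock: 28.22
tcp_pos: [0.5094, 0.2295, 0.0439]
orientation: [1.861, 2.529, 0.003]
contact_force: [-1.9, -2.1, 19.0]
grip_width: 0.0005
```

```bash
python3 - <<'E'
from h import *
A=cur(); U=A.copy();U[2,3]+=.1
rows(A,U,n=4)
rows(U,pick(PB,20,.035,.10),n=16)
print(pick(PB,20,.035,.10)[:3,3],pick(PB,20,.035)[:3,3])
E
```

```text
4 x [[-0.0, 0.0001, -0.025], [0.0, -0.0, 0.0]] end [0.5096 0.2295 0.1439] err [0.2 0.1 0. ]
16 x [[-0.0272, -0.0025, 0.0021], [-0.248, -0.014, 0.078]] end [ 0.5846 -0.2006  0.1059] err [-0.5 -0.6 -0.2]
[ 0.58506908 -0.19999635  0.10608002] [ 0.61864262 -0.19346983  0.01211076]
```

Request:
{"method": "send_rows", "body": {"series": [[[0,0,-0.025],[0,0,0]],[[0,0,-0.025],[0,0,0]],[[0,0,-0.025],[0,0,0]],[[0,0,-0.025],[0,0,0]]]}}

```text
clock: 28.72
tcp_pos: [0.5073, 0.2284, 0.1418]
orientation: [-1.861, -2.53, 0.003]
contact_force: [0.3, 0.4, 0.3]
grip_width: 0.0001
```

Request:
{"method": "send_rows", "body": {"series": [[[-0.0272,-0.0025,0.0021],[-0.248,-0.014,0.078]],[[-0.0272,-0.0025,0.0021],[-0.248,-0.014,0.078]],[[-0.0272,-0.0025,0.0021],[-0.248,-0.014,0.078]],[[-0.0272,-0.0025,0.0021],[-0.248,-0.014,0.078]],[[-0.0272,-0.0025,0.0021],[-0.248,-0.014,0.078]],[[-0.0272,-0.0025,0.0021],[-0.248,-0.014,0.078]],[[-0.0272,-0.0025,0.0021],[-0.248,-0.014,0.078]],[[-0.0272,-0.0025,0.0021],[-0.248,-0.014,0.078]],[[-0.0272,-0.0025,0.0021],[-0.248,-0.014,0.078]],[[-0.0272,-0.0025,0.0021],[-0.248,-0.014,0.078]],[[-0.0272,-0.0025,0.0021],[-0.248,-0.014,0.078]],[[-0.0272,-0.0025,0.0021],[-0.248,-0.014,0.078]],[[-0.0272,-0.0025,0.0021],[-0.248,-0.014,0.078]],[[-0.0272,-0.0025,0.0021],[-0.248,-0.014,0.078]],[[-0.0272,-0.0025,0.0021],[-0.248,-0.014,0.078]],[[-0.0272,-0.0025,0.0021],[-0.248,-0.014,0.078]],[[0,0,0],[0,0,0]],[[0,0,0],[0,0,0]],[[0,0,0],[0,0,0]]], "fingers": 0}}

```text
clock: 31.1
tcp_pos: [0.5836, -0.1995, 0.1038]
orientation: [1.84, 2.237, 0.391]
contact_force: [-0.0, 0.4, -0.2]
grip_width: 0.0852
```

```bash
python3 - <<'E'
from fit import *
st(); P=pick(PB,20,.035,.10); print((cur()-P).round(4)); rows(cur(),P)
c=cam('wrist'); pickle.dump(c,open('w14.pkl','wb')); save('w14',c['f'])
E
```

```text
t 31.1 p [ 0.5836 -0.1995  0.1038] rv [1.84  2.237 0.391] F [-0.   0.4 -0.2] w 0.0852 qv 0.004 q [ 0.69  0.4  -0.44  2.02  0.01  0.45  2.06]
[[-0.0023  0.0005 -0.0028 -0.0015]
 [-0.0004  0.0023  0.0004  0.0005]
 [ 0.0001 -0.0027 -0.001  -0.0023]
 [ 0.      0.      0.      0.    ]]
1 x [[-0.0008, 0.0021, -0.0017], [-0.033, -0.011, 0.025]] end [ 0.5851 -0.2     0.1061] err [0. 0. 0.]
```

View pics/w14.png

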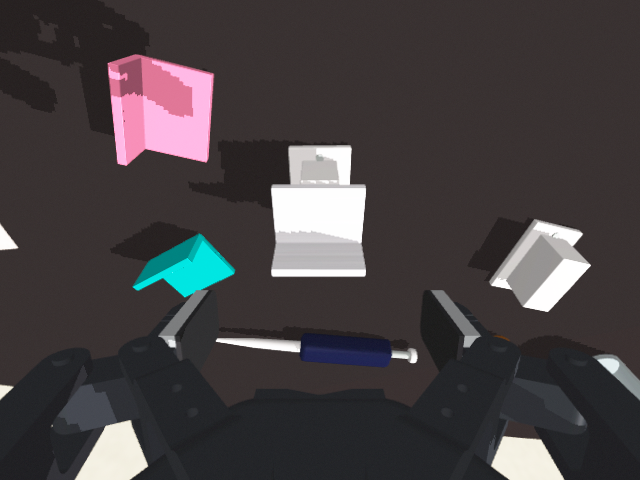

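```bash
python3 - <<'E'
from fit import *
t=load('top0'); 
for uv in [(452,193),(467,207),(466,236),(466,258)]: print(uv,onz(t,uv,0).round(3),onz(t,uv,.036).round(3))
w=load('w14'); win=(262,375,138,285)
b=lambda x: xf(block,x[0],x[1],x[2])+xf(ang(62),x[3],x[4],x[5],.04)
x,f=fit([(w,win,75,120)],b,[.5874,-.1981,.192,.6118,-.1948,.192],[.005,.005,.05]*2); print(np.round(x,4),f)
overlay('o14',w,b(x),win,5)
E
```

```text
(452, 193) [ 0.689 -0.264  0.   ] [ 0.679 -0.254  0.036]
(467, 207) [ 0.651 -0.299  0.   ] [ 0.642 -0.287  0.036]
(466, 236) [ 0.576 -0.29   0.   ] [ 0.57  -0.279  0.036]
(466, 258) [ 0.52  -0.285  0.   ] [ 0.515 -0.274  0.036]
[ 0.5878 -0.1978  0.2054  0.6121 -0.1944  0.1934] 37.138220342603276
```

View pics/o14.png

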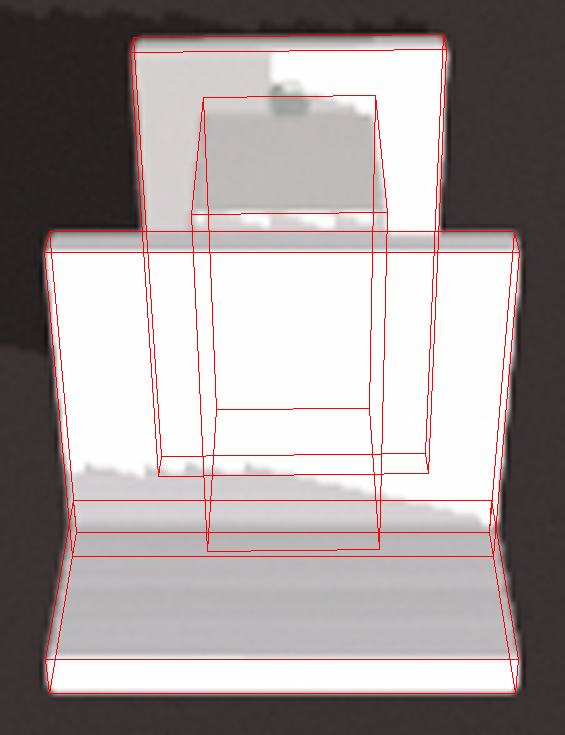

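```bash
sed -i 's/^PB=.*/PB=(np.array([.612,-.1945,.04]),.193)/' h.py; python3 - <<'E'
from h import *
rows(cur(),pick(PB,20,.035,.08),n=2);rows(pick(PB,20,.035,.08),pick(PB,20,.035),n=5)
E
```

```text
2 x [[-0.0002, 0.0011, 0.0092], [-0.015, -0.002, 0.006]] end [ 0.5919 -0.1984  0.0873] err [-0.1 -0.   0. ]
5 x [[0.0, -0.0, 0.016], [0.0, -0.0, -0.0]] end [ 0.6188 -0.1932  0.0121] err [ 0.  0. -0.]
```

Request:
{"method": "send_rows", "body": {"series": [[[-0.0002,0.0011,0.0092],[-0.015,0,0.006]],[[-0.0002,0.0011,0.0092],[-0.015,0,0.006]],[[0,0,0.016],[0,0,0]],[[0,0,0.016],[0,0,0]],[[0,0,0.016],[0,0,0]],[[0,0,0.016],[0,0,0]],[[0,0,0.015],[0,0,0]],[[0,0,0],[0,0,0]],[[0,0,0],[0,0,0]],[[0,0,0],[0,0,0]]]}}

```text
clock: 32.4
tcp_pos: [0.6186, -0.1951, 0.0137]
orientation: [1.841, 2.231, 0.394]
contact_force: [-0.3, 0.7, 0.2]
grip_width: 0.0853
```

```bash
python3 - <<'E'
from h import *
st(); P=pick(PB,20,.035); print((cur()-P).round(4)); rows(cur(),P,n=1)
c=cam('wrist'); pickle.dump(c,open('w15.pkl','wb')); save('w15',c['f'])
E
```

```text
t 32.4 p [ 0.6186 -0.1951  0.0137] rv [1.841 2.231 0.394] F [-0.3  0.7  0.2] w 0.0853 qv 0.001 q [ 0.57  0.58 -0.35  2.    0.09  0.29  1.99]
[[ 0.0022  0.      0.0011 -0.0002]
 [ 0.0004 -0.0019 -0.0011 -0.002 ]
 [-0.0006  0.0009  0.0003  0.0016]
 [ 0.      0.      0.      0.    ]]
1 x [[0.0019, 0.0, 0.0017], [0.011, 0.015, -0.021]] end [ 0.6188 -0.1931  0.0121] err [-0.  0. -0.]
```

View pics/w15.png

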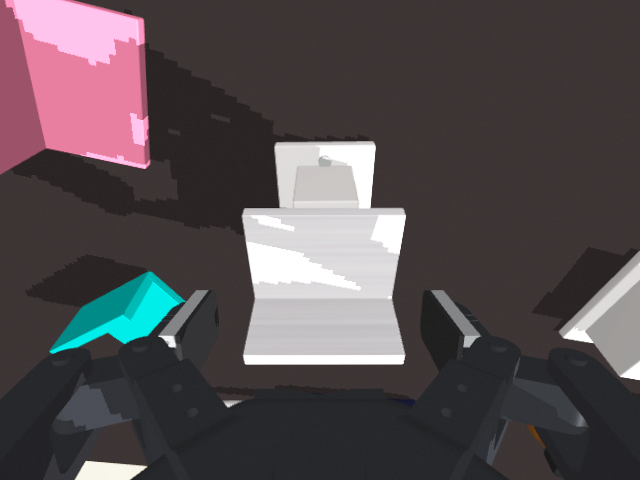

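Request:
{"method": "send_rows", "body": {"series": [[[0.0019,0,0.0017],[0.011,0.015,-0.021]],[[0,0,0],[0,0,0]],[[0,0,0],[0,0,0]]]}}

```text
clock: 32.83
tcp_pos: [0.6185, -0.1928, 0.0115]
orientation: [1.84, 2.235, 0.394]
contact_force: [0.0, -1.2, 0.0]
grip_width: 0.0852
```

Request:
{"method": "send_rows", "body": {"series": [[[0,0,0],[0,0,0]],[[0,0,0],[0,0,0]],[[0,0,0],[0,0,0]],[[0,0,0],[0,0,0]],[[0,0,0],[0,0,0]]], "fingers": 255, "grip_force": 60}}

```text
clock: 33.45
tcp_pos: [0.6188, -0.1929, 0.0119]
orientation: [1.84, 2.234, 0.394]
contact_force: [-1.2, -0.0, 6.5]
grip_width: 0.06
```

```bash
python3 - <<'E'
from h import *
st(); A=cur(); print((A-pick(PB,20,.035)).round(4))
np.save('relB.npy',np.linalg.inv(pieceT(PB))@A)
U=A.copy();U[2,3]+=.12; rows(A,U,n=4)
c=cam('wrist'); save('w16',c['f'])
E
```

```text
t 33.45 p [ 0.6188 -0.1929  0.0119] rv [1.84  2.234 0.394] F [-1.2 -0.   6.5] w 0.06 qv 0.002 q [ 0.57  0.58 -0.35  2.    0.09  0.28  1.99]
[[-0.0002  0.0001 -0.0003 -0.0001]
 [-0.      0.0002  0.0002  0.0002]
 [ 0.0002 -0.0003 -0.0001 -0.0002]
 [ 0.      0.      0.      0.    ]]
4 x [[0.0, 0.0103, -0.0282], [0.0, 0.0, -0.0]] end [ 0.619  -0.1929  0.132 ] err [0.2 0.  0.1]
```

View pics/w16.png

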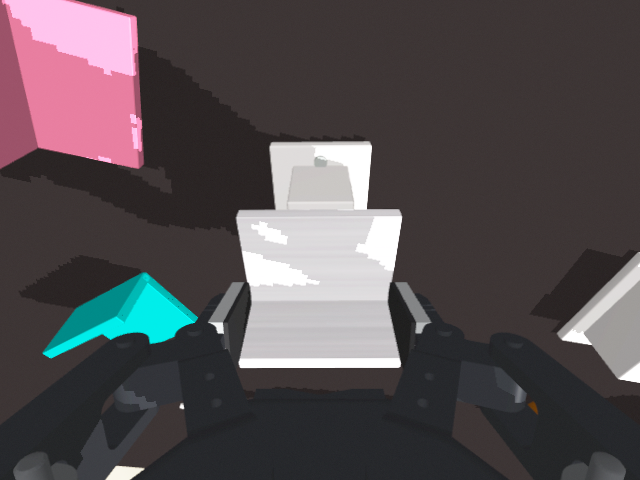

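Request:
{"method": "send_rows", "body": {"series": [[[0,0.0103,-0.0282],[0,0,0]],[[0,0.0103,-0.0282],[0,0,0]],[[0,0.0103,-0.0282],[0,0,0]],[[0,0.0103,-0.0282],[0,0,0]],[[0,0,0],[0,0,0]],[[0,0,0],[0,0,0]],[[0,0,0],[0,0,0]]]}}

```text
clock: 34.38
tcp_pos: [0.6177, -0.1925, 0.1298]
orientation: [1.842, 2.237, 0.393]
contact_force: [0.6, -0.9, -0.9]
grip_width: 0.0603
```

```bash
python3 f6.py w17 62 relB.npy 225,415,200,378 100 150; python3 - <<'E'
from h import *
P=place(np.load('relB.npy'),.0085,.075); rows(cur(),P,n=17)
E
```

```text
t 34.42 p [ 0.6179 -0.1925  0.1299] rv [1.842 2.237 0.393] F [ 1.1  1.2 -1.7] w 0.0601 qv 0.005 q [ 0.64  0.4  -0.43  1.93  0.02  0.53  2.02]
dx,dz,dpitch (piece frame) [ 0.0008 -0.0012  0.015 ] 428.34747743175706
17 x [[0.0256, -0.0011, 0.0005], [0.527, -0.005, -0.075]] end [0.4948 0.225  0.1194] err [ 0.3 -0.1  0.6]
```

View pics/ow17.png

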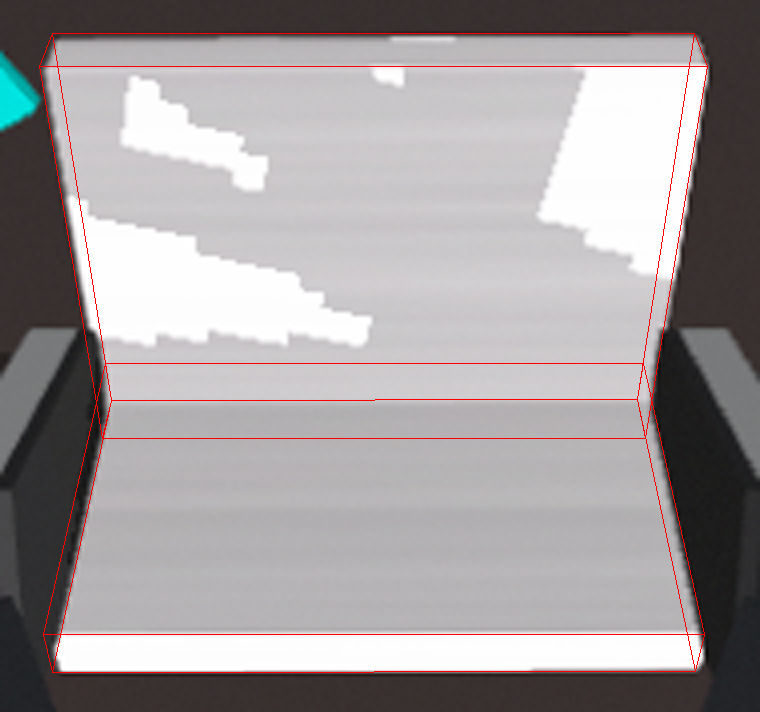

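```bash
python3 - <<'E'
from h import *
rel=np.load('relB.npy'); D=np.eye(4);D[:3,3]=[.0008,0,-.0012];D[:3,:3]=R.from_euler('y',.007).as_matrix()
rel=np.linalg.inv(D)@rel; np.save('relB2.npy',rel)
P=place(rel,.0085,.075); rows(cur(),P,n=18)
E
```

```text
18 x [[0.0242, -0.001, 0.0004], [0.493, -0.004, -0.071]] end [0.4952 0.2255 0.1207] err [0.3 0.3 0.7]
```

Request:
{"method": "send_rows", "body": {"series": [[[0.0242,-0.001,0.0004],[0.493,-0.004,-0.071]],[[0.0242,-0.001,0.0004],[0.493,-0.004,-0.071]],[[0.0242,-0.001,0.0004],[0.493,-0.004,-0.071]],[[0.0242,-0.001,0.0004],[0.493,-0.004,-0.071]],[[0.0242,-0.001,0.0004],[0.493,-0.004,-0.071]],[[0.0242,-0.001,0.0004],[0.493,-0.004,-0.071]],[[0.0242,-0.001,0.0004],[0.493,-0.004,-0.071]],[[0.0242,-0.001,0.0004],[0.493,-0.004,-0.071]],[[0.0242,-0.001,0.0004],[0.493,-0.004,-0.071]],[[0.0242,-0.001,0.0004],[0.493,-0.004,-0.071]],[[0.0242,-0.001,0.0004],[0.493,-0.004,-0.071]],[[0.0242,-0.001,0.0004],[0.493,-0.004,-0.071]],[[0.0242,-0.001,0.0004],[0.493,-0.004,-0.071]],[[0.0242,-0.001,0.0004],[0.493,-0.004,-0.071]],[[0.0242,-0.001,0.0004],[0.493,-0.004,-0.071]],[[0.0242,-0.001,0.0004],[0.493,-0.004,-0.071]],[[0.0242,-0.001,0.0004],[0.493,-0.004,-0.071]],[[0.0242,-0.001,0.0004],[0.493,-0.004,-0.071]],[[0,0,0],[0,0,0]],[[0,0,0],[0,0,0]]]}}

```text
clock: 36.92
tcp_pos: [0.4963, 0.2243, 0.1209]
orientation: [-1.688, -2.293, 0.5]
contact_force: [0.1, -0.7, -0.9]
grip_width: 0.0603
```

```bash
python3 - <<'E'
from h import *
rel=np.load('relB2.npy')
st(); A=cur(); P=place(rel,.0085,.075); print((A-P).round(4))
rows(A,P,n=2); rows(P,place(rel,.0085,.006),n=6); print(place(rel,.0085,0)[:3,3],P[:3,:3].T@[0,0,-.001])
c=cam('side'); pickle.dump(c,open('s18.pkl','wb')); crop('s18',c,240,400,220,360,4.5)
E
```

```text
t 36.92 p [0.4963 0.2243 0.1209] rv [-1.688 -2.293  0.5  ] F [ 0.1 -0.7 -0.9] w 0.0603 qv 0.014 q [-0.21  0.65 -0.42  1.58  0.13  1.38  1.22]
[[ 0.0002  0.0012  0.0025  0.0014]
 [ 0.0001 -0.0009 -0.0014 -0.0009]
 [-0.0024  0.0019 -0.0009  0.0008]
 [ 0.      0.      0.      0.    ]]
2 x [[0.0007, -0.0003, 0.0006], [0.012, 0.012, -0.007]] end [0.4949 0.2253 0.12  ] err [ 0.   0.1 -0. ]
6 x [[-0.0, 0.0048, 0.0105], [-0.0, 0.0, 0.0]] end [0.4948 0.2252 0.0508] err [-0.1  0.  -0.3]
[0.49489609 0.22522495 0.04503246] [-3.33500321e-07  4.16532200e-04  9.09120902e-04]
```

View pics/s18.png

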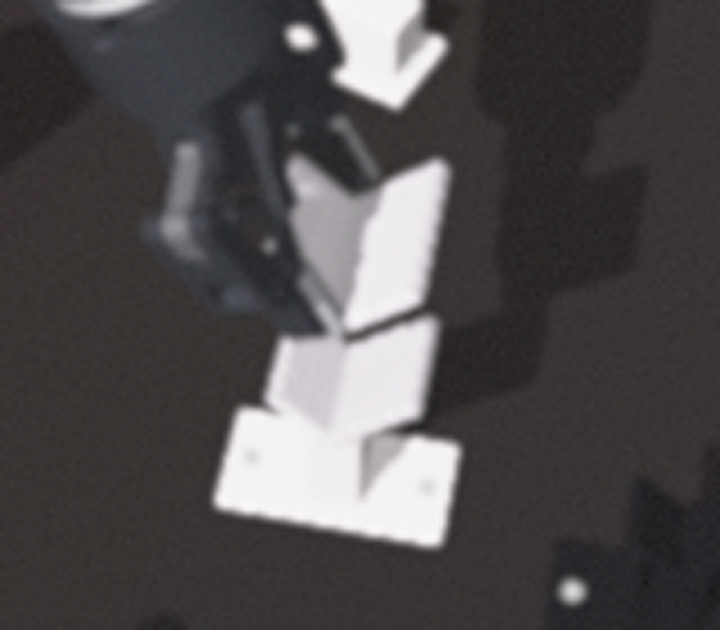

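Request:
{"method": "send_rows", "body": {"series": [[[0.0007,-0.0003,0.0006],[0.012,0.012,-0.007]],[[0.0007,-0.0003,0.0006],[0.012,0.012,-0.007]],[[0,0.0048,0.0105],[0,0,0]],[[0,0.0048,0.0105],[0,0,0]],[[0,0.0048,0.0105],[0,0,0]],[[0,0.0048,0.0105],[0,0,0]],[[0,0.0048,0.0105],[0,0,0]],[[0,0.0048,0.0105],[0,0,0]],[[0,0,0],[0,0,0]],[[0,0,0],[0,0,0]],[[0,0,0],[0,0,0]]]}}

```text
clock: 38.35
tcp_pos: [0.4951, 0.2266, 0.052]
orientation: [-1.685, -2.292, 0.497]
contact_force: [0.6, -1.2, -0.7]
grip_width: 0.0604
```

```bash
python3 - <<'E'
from h import *
rel=np.load('relB2.npy')
st(); A=cur(); P=place(rel,.0085,0); print((A-P).round(4))
rows(A,P,n=1)
E
```

```text
t 38.35 p [0.4951 0.2266 0.052 ] rv [-1.685 -2.292  0.497] F [ 0.6 -1.2 -0.7] w 0.0604 qv 0.002 q [-0.22  0.73 -0.4   1.61  0.16  1.27  1.21]
[[-0.0004  0.0004  0.0011  0.0002]
 [-0.0001  0.0009  0.0012  0.0013]
 [ 0.001   0.0014 -0.0006  0.0069]
 [ 0.      0.      0.      0.    ]]
1 x [[-0.0012, 0.0023, 0.0066], [0.018, -0.009, 0.009]] end [0.4949 0.2252 0.045 ] err [-0.  0. -0.]
```

Request:
{"method": "send_rows", "body": {"series": [[[-0.0006,0.0009,0.0025],[0.009,0,0.005]],[[-0.0006,0.001,0.0026],[0.009,0,0.004]],[[0,0.0004,0.0009],[0,0,0]],[[0,0,0],[0,0,0]],[[0,0,0],[0,0,0]]]}}

```text
clock: 38.98
tcp_pos: [0.4947, 0.2251, 0.0451]
orientation: [-1.685, -2.29, 0.5]
contact_force: [0.1, 0.4, -0.7]
grip_width: 0.0598
```

Request:
{"method": "send_rows", "body": {"series": [[[0,0.0004,0.0009],[0,0,0]],[[0,0,0],[0,0,0]],[[0,0,0],[0,0,0]]]}}

```text
clock: 39.35
tcp_pos: [0.4945, 0.2251, 0.0444]
orientation: [-1.685, -2.29, 0.501]
contact_force: [-2.1, 0.0, 4.4]
grip_width: 0.0601
```

Request:
{"method": "send_rows", "body": {"series": [[[0,0.0004,0.0009],[0,0,0]],[[0,0,0],[0,0,0]],[[0,0,0],[0,0,0]]]}}

```text
clock: 39.72
tcp_pos: [0.4945, 0.2251, 0.0443]
orientation: [-1.685, -2.29, 0.501]
contact_force: [-2.7, -1.0, 9.3]
grip_width: 0.0603
```

Request:
{"method": "send_rows", "body": {"series": [[[0,0.0004,0.0009],[0,0,0]],[[0,0.0004,0.0009],[0,0,0]],[[0,0,0],[0,0,0]],[[0,0,0],[0,0,0]]]}}

```text
clock: 40.22
tcp_pos: [0.4945, 0.225, 0.0442]
orientation: [-1.685, -2.289, 0.502]
contact_force: [-4.5, -2.1, 21.7]
grip_width: 0.0602
```

Request:
{"method": "send_rows", "body": {"series": [[[0,0,0],[0,0,0]],[[0,0,0],[0,0,0]],[[0,0,0],[0,0,0]],[[0,0,0],[0,0,0]],[[0,0,0],[0,0,0]]], "fingers": 0}}

```text
clock: 40.85
tcp_pos: [0.4947, 0.2251, 0.041]
orientation: [-1.685, -2.29, 0.5]
contact_force: [-1.0, 0.1, -0.2]
grip_width: 0.0854
```

```bash
python3 - <<'E'
from h import *
st();A=cur()
s=CR[0]+[0,0,.06]
U=A.copy();U[2,3]+=.095; rows(A,U,n=5)
V=tgt(s+[0,0,.085],CR[1],0); rows(U,V,n=6)
c=cam('side'); pickle.dump(c,open('s19.pkl','wb')); crop('s19',c,260,380,260,360,6)
E
```

```text
t 40.85 p [0.4947 0.2251 0.041 ] rv [-1.685 -2.29   0.5  ] F [-1.   0.1 -0.2] w 0.0854 qv 0.002 q [-0.22  0.74 -0.4   1.62  0.16  1.25  1.21]
5 x [[0.0, -0.0079, -0.0173], [-0.0, 0.0, 0.0]] end [0.4949 0.225  0.1361] err [ 0.3 -0.   0.1]
6 x [[-0.0, 0.002, -0.0021], [-0.823, -0.002, -0.0]] end [0.5086 0.2294 0.1451] err [-0.2  0.1  0.1]
```

View pics/s19.png

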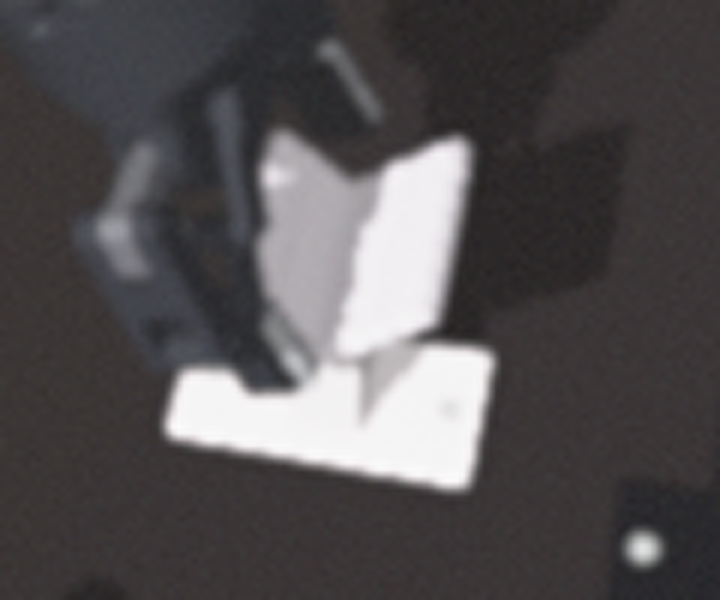

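Request:
{"method": "send_rows", "body": {"series": [[[0,-0.0079,-0.0173],[0,0,0]],[[0,-0.0079,-0.0173],[0,0,0]],[[0,-0.0079,-0.0173],[0,0,0]],[[0,-0.0079,-0.0173],[0,0,0]],[[0,-0.0079,-0.0173],[0,0,0]],[[0,0.002,-0.0021],[-0.823,0,0]],[[0,0.002,-0.0021],[-0.823,0,0]],[[0,0.002,-0.0021],[-0.823,0,0]],[[0,0.002,-0.0021],[-0.823,0,0]],[[0,0.002,-0.0021],[-0.823,0,0]],[[0,0.002,-0.0021],[-0.823,0,0]],[[0,0,0],[0,0,0]],[[0,0,0],[0,0,0]]]}}

```text
clock: 42.52
tcp_pos: [0.5092, 0.2294, 0.1458]
orientation: [-1.862, -2.529, -0.0]
contact_force: [0.1, -0.1, 0.1]
grip_width: 0.0854
```

```bash
python3 fc.py w20 220,420,150,345 90 140 L
```

```text
t 42.58 p [0.5094 0.2295 0.1456] rv [-1.862 -2.529 -0.   ] F [0.5 0.9 0.1] w 0.0852 qv 0.01 q [-0.18  0.38 -0.44  1.87  0.2   0.94  1.16]
```

View pics/ow20.png

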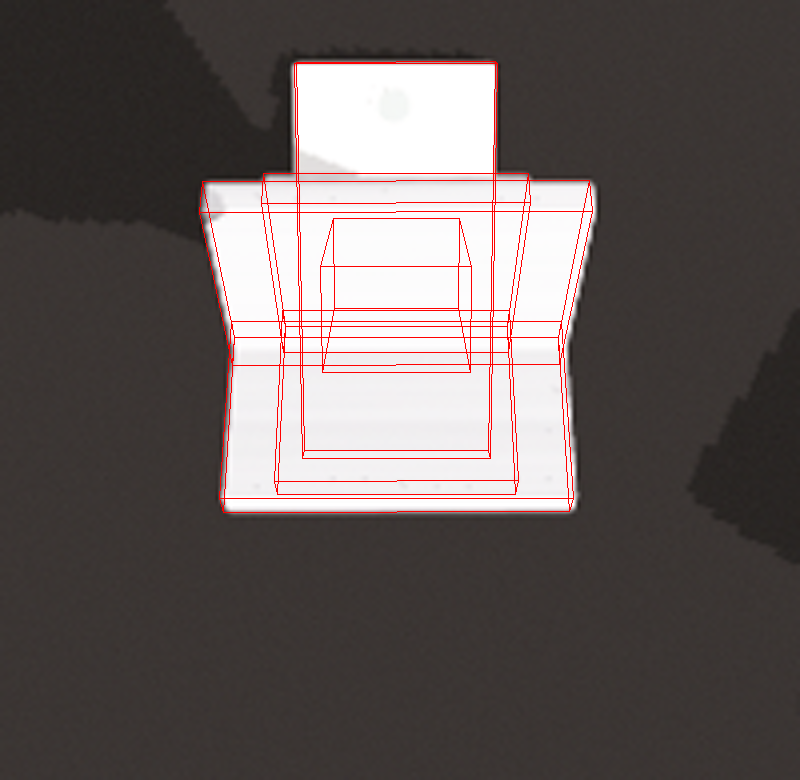

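Request:
{"method": "send_rows", "body": {"series": [[[0,0,0],[0,0,0]],[[0,0,0],[0,0,0]],[[0,0,0],[0,0,0]],[[0,0,0],[0,0,0]],[[0,0,0],[0,0,0]],[[0,0,0.02],[0,0,0]],[[0,0,0.022],[0,0,0]],[[0,0,0.022],[0,0,0]],[[0,0,0.016],[0,0,0]],[[0,0,0.008],[0,0,0]],[[0,0,0.002],[0,0,0]],[[0,0,0],[0,0,0]],[[0,0,0],[0,0,0]]], "fingers": 255}}

```text
clock: 44.2
tcp_pos: [0.5093, 0.2297, 0.056]
orientation: [-1.862, -2.53, -0.003]
contact_force: [0.1, 0.2, 0.2]
grip_width: 0.0
```

Request:
{"method": "send_rows", "body": {"series": [[[0,0,0.001],[0,0,0]],[[0,0,0.001],[0,0,0]],[[0,0,0],[0,0,0]],[[0,0,0],[0,0,0]]]}}

```text
clock: 44.7
tcp_pos: [0.5089, 0.2295, 0.0534]
orientation: [-1.862, -2.53, -0.001]
contact_force: [-0.6, 1.2, -0.4]
grip_width: 0.0001
```

Request:
{"method": "send_rows", "body": {"series": [[[0,0,0.001],[0,0,0]],[[0,0,0.0005],[0,0,0]],[[0,0,0],[0,0,0]],[[0,0,0],[0,0,0]]]}}

```text
clock: 45.2
tcp_pos: [0.5093, 0.2297, 0.0525]
orientation: [-1.862, -2.53, -0.002]
contact_force: [-1.3, -0.8, 5.8]
grip_width: 0.0001
```

Request:
{"method": "send_rows", "body": {"series": [[[0,0,0.001],[0,0,0]],[[0,0,0.0005],[0,0,0]],[[0,0,0],[0,0,0]],[[0,0,0],[0,0,0]],[[0,0,0],[0,0,0]]]}}

```text
clock: 45.82
tcp_pos: [0.5094, 0.2297, 0.0524]
orientation: [1.862, 2.529, 0.002]
contact_force: [-4.6, -2.5, 18.1]
grip_width: -0.0001
```

Request:
{"method": "send_rows", "body": {"series": [[[0,0,-0.003],[0,0,0]],[[0,0,-0.015],[0,0,0]],[[0,0,-0.025],[0,0,0]],[[0,0,-0.03],[0,0,0]],[[0,0,-0.02],[0,0,0]],[[0,0,-0.01],[0,0,0]],[[0,0,0],[0,0,0]],[[0,0,0],[0,0,0]],[[0,0,0],[0,0,0]]]}}

```text
clock: 46.95
tcp_pos: [0.5084, 0.2291, 0.1525]
orientation: [-1.861, -2.529, 0.001]
contact_force: [0.1, 0.2, -1.0]
grip_width: 0.0001
```

```bash
python3 fc.py w21 220,420,150,345 90 140 L; python3 - <<'E'
from h import *
c=cam('side'); crop('s21',c,260,380,260,360,6); save('s21f',c['f'])
E
```

```text
t 47.0 p [0.5085 0.2292 0.1526] rv [-1.861e+00 -2.529e+00  1.000e-03] F [-0.5  0.3 -0.1] w 0.0001 qv 0.004 q [-0.17  0.37 -0.45  1.86  0.19  0.95  1.16]
```

View pics/ow21.png

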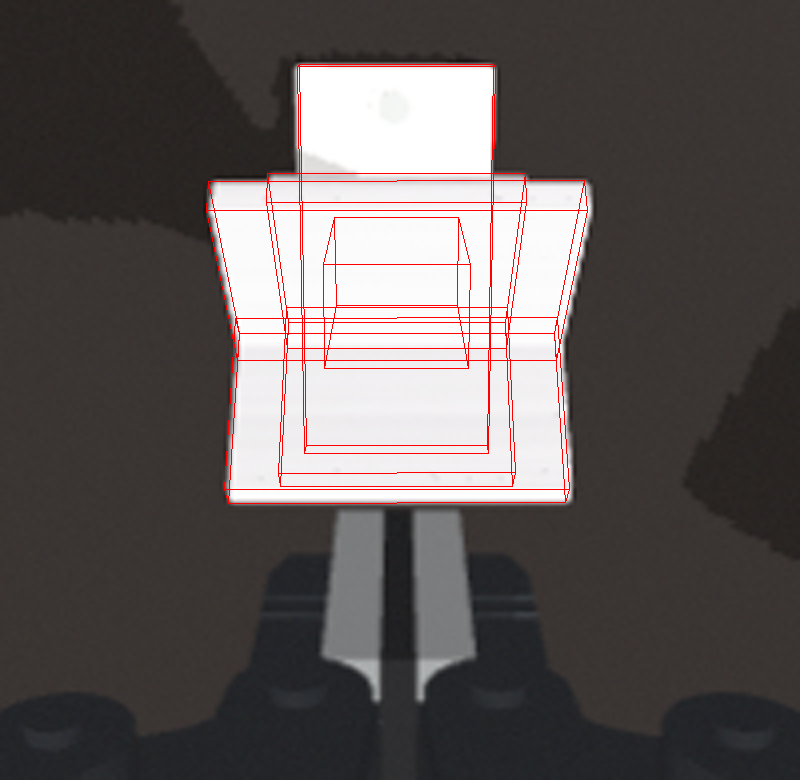

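View pics/s21f.png

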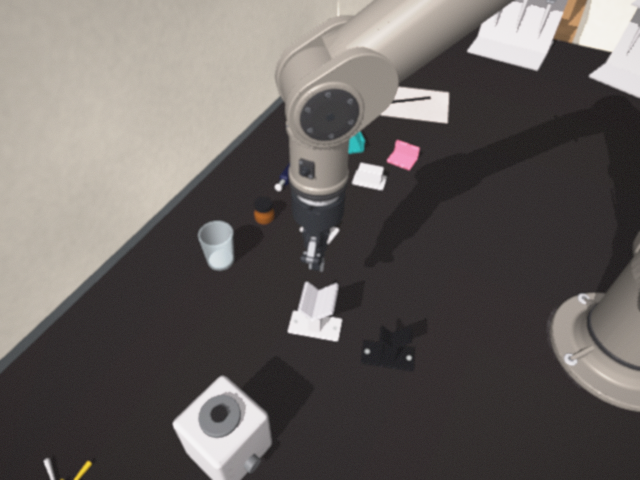

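Both pieces match the modelled nested home pose, the gripper is clear, and the beaker, jar and mixer stand where they were. I'm handing in.

```bash
python3 - <<'E'
from h import *
print(r.hand_in()); st()
E
```

```text
the job is handed in; nothing more can be done
None
the job is handed in; nothing more can be done
```

I put the shorter angle in the white cradle, then nested the longer one inside it, and handed the job in at about 47 s of the 64 s allowed. The hand-in reports no verdict.

**Pressing:** I pressed each piece twice. While still gripped, the short piece took about 17 N and the long piece about 22 N. With closed fingertips, they took 19 N and 18 N.

**Last checks:**
- The final wrist picture matched the modelled flush, centred pose of both pieces to about 1–2 mm.
- The gripper is about 60 mm above the pieces and reads no contact force.
- In the last side view the beaker, jar and mixer look unmoved. The arm hid part of the pipette, so I could only see one end of it, in its usual place.
- The cradle fit used for the match came from the wrist, side and top cameras, which agreed to about 3 mm.

**What disagreed:** The closed fingertips touched the pieces about 35 mm behind the reported tool point, although the interface says that point is at the finger ends. I therefore lowered the closed fingers in small steps until I felt contact, and took a deeper grip on the long piece. The short piece was probably held mostly by its upright leg, but it did not slip noticeably.

A 45° forward tilt for the pick-up was out of reach, so I picked up at 20° forward and placed at 25° back.

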